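Change the part in a hemmed-in nest

ROBOT

A 6-joint arm with a two-finger parallel gripper is mounted at the origin on a cart in front of the work surface, level with it; the furniture and walls round the work are solid. World frame = base frame: x ahead of the robot, y to its left, z up, the work surface at z = 0. Lengths are in mm, angles in rad, forces in N, time in s.
With the tool pointing down it reaches from about 250 to 800 mm from the base axis. Payload 8.5 kg.
Tool frame: the origin (TCP) lies at the very end of the fingers, on their centre line; the grasp point (between the pads) lies 19 mm behind it; z points along the fingers, y is the direction in which the jaws open and shut (so a half turn about z gives the same grasp; the last joint's range is limited). The gripper opens to 85 mm and grips with 20 to 120 N. Pads are 22 mm wide; open, the fingers measure 114 mm over their backs; the gripper's body (76 mm by 85 mm) begins 54 mm behind the grasp point. The pads swing forward as they close: fully open they stand 13 mm farther back than shut.
Start: joints at [0, 0.238, -0.013, 1.319, 0, 1.571], TCP at [524.952, -0, 195.876] pointing down, gripper open.
Joint ranges: [-2.66, 2.66], [-1.03, 1.9], [-1.14, 1.46], [-1.82, 2.27], [-1.45, 1.34], [-3.14, 3.14]. Speed limits (rad/s): [2.22, 2.22, 2.79, 3.14, 3.14, 3.14].

INTERFACE

Orientations are given as a rotation vector (axis times angle).
In Python, from cell import r, capture gives the robot as it stands.
- The arm moves only by the shell command python3 -m jog 'ROWS' [FORCE]. ROWS is JSON, a list that holds one entry, the list of rows, each a list of 5 numbers: the shift along the tool's x, y, z in m, then the turn about the tool's z in degrees, then the opening, from 0 (shut) to 1 (fully open). In form: [[[dx, dy, dz, spin, hand], ...]]. A call has 1 to 12 rows; each row shifts and turns the commanded pose from where the row before left it, along the tool's axes as they then stand; what a row does not reach is not made up. A row lasts 1/12 s, in which the tool goes at most 41.7 mm and 7.16 degrees, less where a joint would pass 70% of its speed; a pose out of reach is approached as far as the arm can. A call with a gripper value outside its range is refused whole. The fingers move at their own pace and stop on an object; FORCE is the grip in N (left out, the last holds). Time passes only in rows, so rows that do not move let the fingers close. It gives the time, the measured TCP pose, the force and the opening at its end, in the units of the state.
- r.state(): the state, without advancing time (a new reading comes with each control period).
- capture(name): name is "scene" or "side" or "wrist"; returns a dict with "image" (420x560x3 uint8, red, green, blue), "depth" (420x560 float32, mm along the optical axis (not along the pixel's ray), 0 where there is no reading), "fov_y" (degrees; the focal length in pixels is half the picture's height over the tangent of half this angle, whatever the lens; pixels are square), "cx", "cy" (the principal point, pixels), "k1" (the pictures are not rectified: a ray, as slopes to the right and down, at radius r is drawn at 1 + k1 r^2 times it, then the intrinsics apply), "view" (4x4, takes a point from world to camera coordinates). Camera axes: x right, y down, z forward; pixel columns grow to the right and rows downward; lengths in mm; the calibration is good to about 2 mm. A picture is of the moment at which its call begins.
- r.sign_off(): hands the job in, once; it reports no verdict.
The state is a dict: "time_s": time; "joints": joint angles; "dq": joint speeds; "effort": joint torques, N m; "tool_pos": TCP position; "ee_rot": TCP orientation; "force": force on the tool from outside, world axes, zero at the start; "torque": the same for the moment, N m; "grip_width": finger opening in mm.
Only numpy, scipy, OpenCV 4.12 (cv2) and the standard library are available. Lean on these libraries where they do the work, as an engineer would, in place of code of your own. Each camera call takes 0.05 s, during which the arm holds its last target.

TASK

Change the part in the nest of the steel fixture plate: set the pale spacer ring that lies there down flat in the middle of the square steel tray, and stand the dark bushing from the bench in the middle of the nest in its stead. The brass fitting and the capped nut that hem the ring in must first both be moved onto the wooden board and stay there until the change is made; then stand each back upright on the very spot it came from, and leave the bolt, the hexagon nut and the chuck key alone throughout.

Things in the scene. Friction and masses are not known exactly. Their poses are not given: they have to be found in the camera images.
- ring_centre (a point): Pale steel spacer ring, 38 mm outside, 12 mm high, with a hole too small for a finger, lying flat on the fixture plate between the two cheeks. Point: its centre, half-way up (6 mm over its underside); z up. At the start its only neighbours are 4 to 8 mm away on both open sides of the nest, too close for a finger.
- brass_centre (a point): Brass pipe fitting with a hexagonal foot, 24 mm across flats (flats roughly across the plate's x), 27 mm over corners and about 14 mm high, a narrower threaded neck above, 40 mm high in all, standing upright on the fixture plate at one open end of the nest. Point: its centre, half-way up (20 mm over its underside); z up. Its starting place is where it must return.
- capnut_centre (a point): Small capped hexagon nut, 19 mm across flats (roughly across the plate's x), 22 mm over corners, 20 mm high, standing upright on the fixture plate at the other open end of the nest. Point: its centre, half-way up (10 mm over its underside); z up. Its starting place is where it must return.
- bush_centre (a point): Dark rusty bushing standing on end on the bench, 26 mm outside, 16 mm high. Point: its centre, half-way up (8 mm over its underside); z up.
- nest (a point): The nest: the middle of the flat grey steel fixture plate, on the plate's upper face, 6 mm over the bench. The plate is 84 mm (x) by 136 mm (y) and fixed. Two aluminium cheeks 34 mm long (y), 10 mm thick (x) and 16 mm high stand on it with their inner faces 23 mm either side (x) of this point, so the nest is open toward +y and -y only; the brass fitting and the capped nut stand 37 mm from this point, one toward +y and one toward -y. x, y: the plate's own axes, z up.
- park_board: Plain wooden board, 80 mm (x) by 120 mm (y), 8 mm thick, fixed to the bench: the place to park the fitting and the capped nut. Origin at the centre of its underside, z up.
- out_tray: Square dark steel tray, 90 by 90 mm, floor 4 mm thick, with a rim 3 mm wide that stands 7 mm over the bench, fixed to the bench. Origin at the centre of its underside, z up.
- bolt: Rusty hexagon bolt, 37 x 51 mm, 17 mm high, lying loose on the bench; to be left alone. Origin at the centre of its underside.
- nut: Plain hexagon nut without a cap, 23 x 25 mm, 11 mm high, lying loose on the bench; to be left alone. Origin at the centre of its underside.
- key: Dark T-shaped chuck key, 69 x 73 mm, 11 mm high, lying loose on the bench; to be left alone. Origin at the centre of its underside.

How it is judged (in metres and radians):
On the way, in this order (a step that is already met when the one before it is completed fails the run):
1. the brass fitting and the capped nut both rest on the wooden board (x of brass_centre in the frame of park_board between -0.042 and 0.042 m and y of brass_centre in the frame of park_board between -0.062 and 0.062 m and z of brass_centre in the frame of park_board between 0.012 and 0.034 m and x of capnut_centre in the frame of park_board between -0.042 and 0.042 m and y of capnut_centre in the frame of park_board between -0.062 and 0.062 m and z of capnut_centre in the frame of park_board between 0.012 and 0.024 m and linear speed of each of brass, capnut below 0.02 m/s), for 0.2 s.
2. the ring lies in the tray and the bushing stands in the nest while the fitting and the capped nut are still on the board (horizontal distance between ring_centre and out_tray below 0.018 m and height (world z) of ring_centre below 0.015 m and angle between each of ring_centre, bush_centre's own z axis and vertical below 0.15 rad and horizontal distance between bush_centre and nest below 0.011 m and z of bush_centre in the frame of nest below 0.012 m and x of brass_centre in the frame of park_board between -0.042 and 0.042 m and y of brass_centre in the frame of park_board between -0.062 and 0.062 m and z of brass_centre in the frame of park_board between 0.012 and 0.034 m and x of capnut_centre in the frame of park_board between -0.042 and 0.042 m and y of capnut_centre in the frame of park_board between -0.062 and 0.062 m and z of capnut_centre in the frame of park_board between 0.012 and 0.024 m and linear speed of each of ring, bush below 0.02 m/s), for 0.2 s.
At the end, for the whole second after the job is handed in: The spacer ring lies flat in the steel tray with its centre within 18 mm of the tray's centre; the bushing stands on the fixture plate within 11 mm of the nest's middle; the brass fitting and the capped nut stand upright on the plate, each within 12 mm of where it stood at the start; all at rest (horizontal distance between ring_centre and out_tray below 0.018 m and height (world z) of ring_centre below 0.015 m and angle between each of ring_centre, bush_centre's own z axis and vertical below 0.15 rad and horizontal distance between bush_centre and nest below 0.011 m and z of bush_centre in the frame of nest below 0.012 m and distance of each of brass_centre, capnut_centre from where it was at the start of the episode below 0.012 m and angle between each of brass_centre, capnut_centre's own z axis and vertical below 0.12 rad and linear speed of each of ring, bush, brass, capnut below 0.02 m/s); the robot touches nothing.
It fails at once if the rusty bolt is moved by more than 15 mm (distance of bolt from where it was at the start of the episode above 0.015 m).
It fails at once if the loose hexagon nut is moved by more than 15 mm (distance of nut from where it was at the start of the episode above 0.015 m).
It fails at once if the chuck key is moved by more than 15 mm (distance of key from where it was at the start of the episode above 0.015 m).
It also fails if it takes over 120 s, if anything falls off the work surface, if the arm or the gripper's body presses on something with over 40 N, if the wrist force passes 120 N, or if a joint passes its speed limit or range.

## Working session

There is one attempt and no reset: what is moved stays moved. The work goes in short steps, Python scripts to look and compute and a shell command to move; the robot and the scene stay as the last step left them, time stands still between calls to the robot, and variables do not carry over. Pictures are saved under pics/ and viewed, and the job is handed in when it is done.

```bash
ls; mkdir -p pics
cat > h.py <<'E'
import numpy as np, cv2
from cell import r, capture
def K(c):
    f=210/np.tan(np.radians(c['fov_y'])/2); return f
def save(c,n): cv2.imwrite('pics/'+n+'.png',c['image'][:,:,::-1])
def ray(c,u,v):
    f=K(c); xd=np.array([(u-c['cx'])/f,(v-c['cy'])/f]); x=xd.copy()
    for _ in range(20): x=xd/(1+c['k1']*(x@x))
    V=np.array(c['view']); R=V[:3,:3]; t=V[:3,3]
    return -R.T@t, R.T@np.array([x[0],x[1],1.])
def onz(c,u,v,z):
    o,d=ray(c,u,v); return o+d*(z-o[2])/d[2]
def proj(c,p):
    V=np.array(c['view']); q=V[:3,:3]@np.array(p,float)+V[:3,3]; x=q[:2]/q[2]; x=x*(1+c['k1']*(x@x)); f=K(c)
    return x[0]*f+c['cx'],x[1]*f+c['cy']
E
python3 - <<'E'
from h import *
np.set_printoptions(precision=3,suppress=True)
for n in ['scene','side','wrist']:
    c=capture(n); save(c,n+'0'); print(n,c['fov_y'],c['cx'],c['cy'],c['k1']); print(np.array(c['view']))
    np.savez(n+'0.npz',**c)
print(r.state())
E
```

```text
pics
scene 54.402591998407196 275.10415572284955 208.69455020929573 -0.1191011023419767
[[   0.687   -0.726    0.003 -483.756]
 [  -0.266   -0.256   -0.929  146.557]
 [   0.676    0.638   -0.369  642.407]
 [   0.       0.       0.       1.   ]]
side 49.00933981217279 274.4705118277605 213.7559864283255 -0.005204071951664741
[[   0.922   -0.386   -0.016 -527.476]
 [  -0.181   -0.397   -0.9     94.732]
 [   0.341    0.833   -0.436  845.057]
 [   0.       0.       0.       1.   ]]
wrist 69.77029985897126 279.4041668032732 216.9030249354425 -0.00824545361346131
[[   1.       0.001   -0.001 -522.842]
 [   0.001   -0.952    0.307  -40.422]
 [  -0.001   -0.307   -0.952  380.54 ]
 [   0.       0.       0.       1.   ]]
{'time_s': 0.15, 'joints': array([ 0.   ,  0.239, -0.014,  1.319,  0.   ,  1.571]), 'dq': array([ 0.   , -0.002,  0.003,  0.001, -0.001, -0.001]), 'effort': array([ -0.001, -53.908,  34.66 ,   0.014,  -0.   ,  -0.   ]), 'tool_pos': array([524.656,   0.008, 195.423]), 'ee_rot': array([-2.221, -2.221,  0.001]), 'force': array([-0.016, -0.238, -0.068]), 'torque': array([-0.021,  0.026, -0.027]), 'grip_width': 85.21330890408449}
```

View pics/scene0.png

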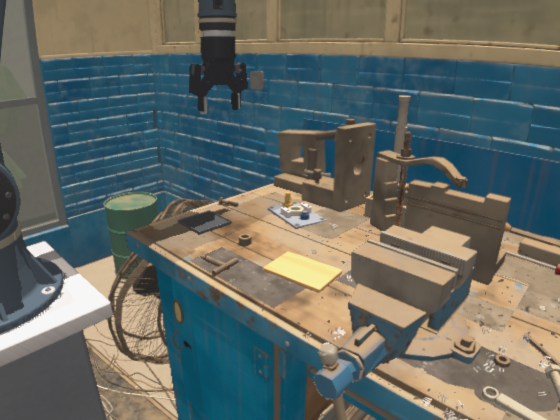

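View pics/side0.png

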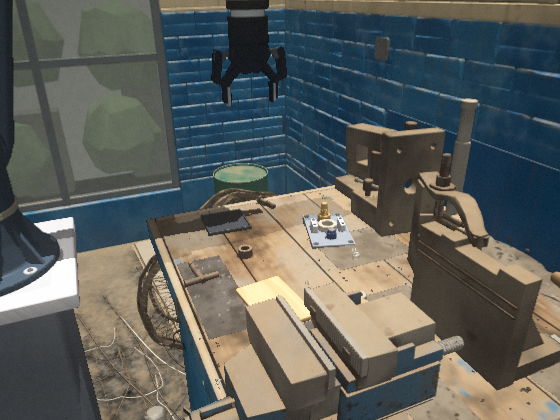

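View pics/wrist0.png

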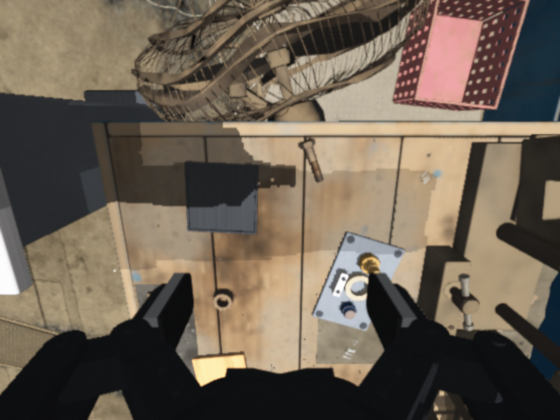

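The wrist view shows the tray at (222,197), bushing (223,300), board (219,369) and plate centred near (358,287), with the brass fitting at (370,263), cap nut (348,311) and bolt (314,160). I'll crop the views next.

Run:
```python
from h import *
a=cv2.imread('pics/wrist0.png')[215:345,290:430]; b=cv2.imread('pics/side0.png')[180:330,170:370]
cv2.imwrite('pics/c1.png',cv2.resize(a,None,fx=4.5,fy=4.5,interpolation=cv2.INTER_CUBIC))
cv2.imwrite('pics/c2.png',cv2.resize(b,None,fx=4,fy=4,interpolation=cv2.INTER_CUBIC))
np.set_printoptions(precision=1,suppress=True)
c=dict(np.load('wrist0.npz'))
for n,u,v,z in [('tray',222,197,7),('trTL',188,163,7),('trTR',257,166,7),('trBR',256,233,7),('trBL',187,230,7),('bush',223,299.5,16),('board',219,355,8),('ring',358,287,18),('brass',370,262,40),('cap',348,311,26),('bolt',314,160,8),
 ('p1',347,233,6),('p2',405,249,6),('p3',314,316,6),('p4',365,330,6)]: print(n,onz(c,u,v,z))
```

```text
tray [450.9 -13.6   7. ]
trTL [412.1  28.8   7. ]
trTR [495.6  25.2   7. ]
trBR [492.4 -61.8   7. ]
trBL [402.8 -57.7   7. ]
bush [ 445.6 -155.9   16. ]
board [ 432.3 -257.3    8. ]
ring [ 628.5 -135.    18. ]
brass [633.9 -87.   40. ]
cap [ 615.6 -167.    26. ]
bolt [564.5  32.6   8. ]
p1 [611.2 -62.    6. ]
p2 [690.  -84.7   6. ]
p3 [ 572.7 -189.6    6. ]
p4 [ 648.1 -213.7    6. ]
```

View pics/c1.png

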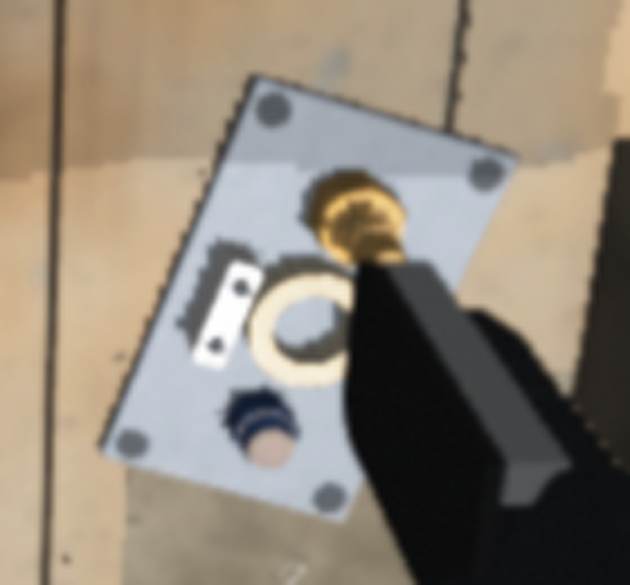

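View pics/c2.png

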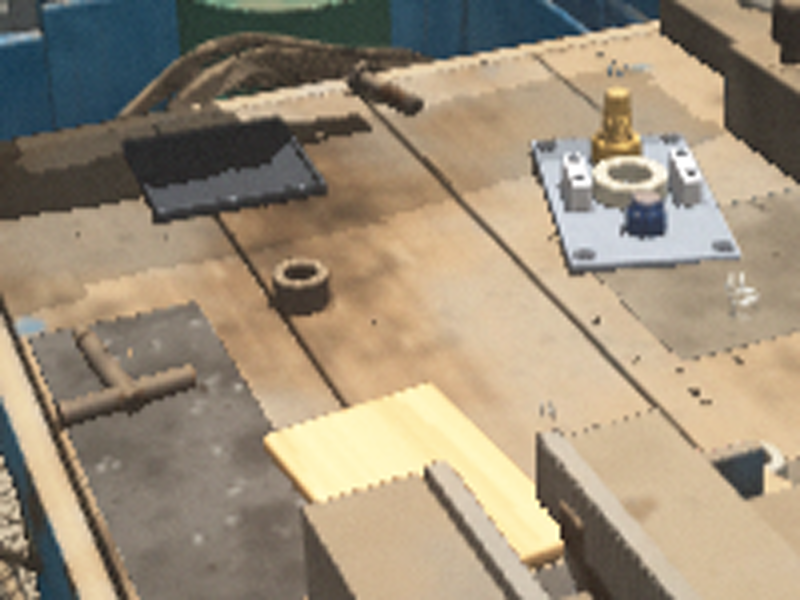

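Scene crops: plate yaw is about -16.4° and the nest is near (630,-137). The key lies near the bench front, and the bolt near (564,33). I'll move above the nest, aligned with the plate, for a better look.

```bash
python3 -m jog '[[[-0.023,0.0175,0,0,1],[-0.023,0.0175,0,0,1],[-0.023,0.0175,0,0,1],[-0.023,0.0175,0,0,1],[-0.023,0.0175,0,0,1],[-0.022,0.0175,0,0,1],[0,0,0,5.5,1],[0,0,0,5.5,1],[0,0,0,5.4,1],[0,0,0,0,1],[0,0,0,0,1]]]'
python3 - <<'E'
from h import *
c=capture('wrist'); save(c,'wrist1'); np.savez('wrist1.npz',**c); s=r.state(); print(s['tool_pos'],s['ee_rot'],s['joints'],s['time_s'])
c=capture('scene'); save(c,'scene1');
E
```

```text
time_s: 1.07
tool_pos: [629.8, -137.0, 195.5]
ee_rot: [-2.512, -1.885, 0.001]
force: [-0.3, 0.4, -0.0]
grip_width: 85.2
[ 629.83693749 -136.9156146   195.63519119] [-2.51208957e+00 -1.88588791e+00  5.87547703e-04] [-2.14036814e-01  4.50543760e-01  3.02421721e-01  1.42321236e+00
 -2.93720301e-05  1.63962622e+00] 1.1167
```

View pics/wrist1.png

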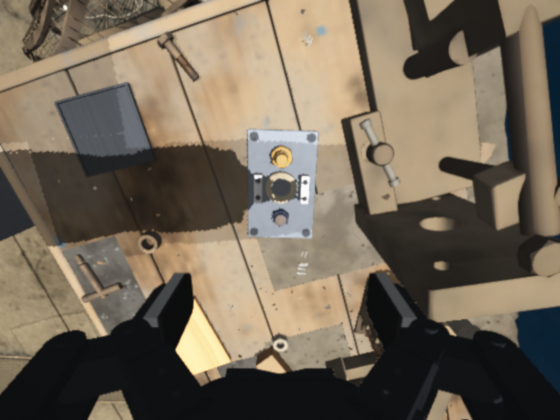

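The plate is now aligned: corners (248,129), (318,130), (313,238), (250,237). Brass is at (282,156), ring (281,187), cap nut (281,217), loose nut (281,344), key (100,285) and bolt (180,58). I'll measure these.

Run:
```python
from h import *
c=dict(np.load('wrist1.npz')); im=c['image']
a=im[115:250,235:335,::-1]
cv2.imwrite('pics/c3.png',cv2.resize(a,None,fx=4.4,fy=4.4,interpolation=cv2.INTER_CUBIC))
hsv=cv2.cvtColor(im,cv2.COLOR_RGB2HSV)
m=((hsv[:,:,0]>14)&(hsv[:,:,0]<32)&(hsv[:,:,1]>130)&(hsv[:,:,2]>60)).astype(np.uint8)
n,l,st,ce=cv2.connectedComponentsWithStats(m)
for i in range(1,n):
    if st[i,4]>40: print(st[i],ce[i])
np.set_printoptions(precision=1,suppress=True)
for n,u,v,z in [('loose nut',281,344,11),('key',100,285,6),('bolt',180,58,8),('bush',149,241.5,16)]: print(n,onz(c,u,v,z))
```

```text
[272 149   7  16  53] [274.20754717 155.77358491]
loose nut [ 565.  -362.9   11. ]
key [ 349.6 -201.5    6. ]
bolt [563.7  31.    8. ]
bush [ 447.7 -157.6   16. ]
```

View pics/c3.png

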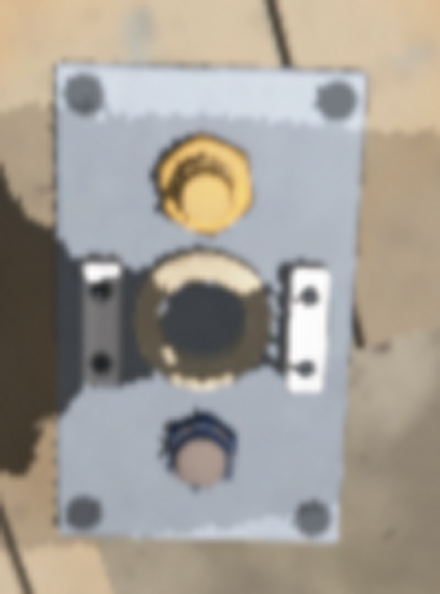

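```bash
cat >> h.py <<'E'
def toolplate(s): pass
E
python3 - <<'E'
from h import *
np.set_printoptions(precision=1,suppress=True)
c=dict(np.load('wrist1.npz'))
P={}
for n,u,v,z in [('hex',204,183,20),('neck',209,197,46),('ring',204,320,18),('cap',202,463,26),('TL',56,64,6),('TR',365,72,6),('BR',340,540,6),('BL',58,536,6),('chL1',83,262,22),('chL2',119,386,22),('chR1',329,268,22),('chR2',289,392,22)]:
    P[n]=onz(c,u/4.4+235-.4,v/4.4+115-.4,z); print(n,P[n], end=' ')
ce=sum(P[k] for k in ['TL','TR','BR','BL'])/4; print('\nnest',ce,sum(P[k] for k in ['chL1','chL2','chR1','chR2'])/4)
for a,b in ['BL TL'.split(),'BR TR'.split()]:
    d=P[b]-P[a]; print(np.linalg.norm(d),np.degrees(np.arctan2(d[0],d[1])))
for a,b in ['TL TR'.split(),'BL BR'.split()]:
    d=P[b]-P[a]; print(np.linalg.norm(d),np.degrees(np.arctan2(-d[1],d[0])))
d=P['neck']-P['cap'];print(np.degrees(np.arctan2(d[0],d[1])))
E
```

```text
hex [ 640.7 -100.6   20. ] neck [ 641.6 -101.3   46. ] ring [ 630.3 -136.4   18. ] cap [ 619.1 -173.3   26. ] TL [611. -61.   6.] TR [689.8 -86.    6. ] BR [ 650.1 -214.4    6. ] BL [ 569.7 -189.7    6. ] chL1 [ 603.9 -111.4   22. ] chL2 [ 603.  -146.8   22. ] chR1 [ 666.6 -131.3   22. ] chR2 [ 647.4 -161.5   22. ] 
nest [ 630.1 -137.8    6. ] [ 630.2 -137.7   22. ]
135.25006925930472 17.81592189276954
134.41325919808432 17.173554820082707
82.58797624037885 17.630808293550785
84.1018301148808 17.05827274985392
17.409135712306416
```

Run:
```python
from h import *
np.set_printoptions(precision=1,suppress=True)
c=dict(np.load('side0.npz'))
for u,v in [(265,438),(430,383),(563,545),(315,500)]: print('side',onz(c,u/4+170,v/4+180,8))
c=dict(np.load('scene0.npz'))
for u,v in [(265,272),(294,254),(341,270),(321,289)]: print('scene',onz(c,u,v,8))
H=np.zeros((16,20))-99
for n in ['scene0','side0','wrist1']:
    c=dict(np.load(n+'.npz')); D=c['depth']; V=np.array(c['view'])
    for v in range(0,420,2):
        for u in range(0,560,2):
            d=D[v,u]
            if d<=0: continue
            o,q=ray(c,u,v); p=o+q*d
            if n=='wrist1' and d<330 : continue
            i=int((-150-p[1])//20); j=int((p[0]-320)//20)
            if 0<=i<16 and 0<=j<20 and p[2]<260: H[i,j]=max(H[i,j],p[2])
print('x',list(range(320,720,20)))
for i in range(16): print(-150-20*i, H[i].round().astype(int))
```

```text
side [ 391.7 -269.5    8. ]
side [ 468.8 -260.     8. ]
side [ 471.7 -379.8    8. ]
side [ 396.4 -316.6    8. ]
scene [ 378.3 -283.6    8. ]
scene [ 464.1 -276.3    8. ]
scene [ 475.9 -376.6    8. ]
scene [ 402.6 -388.3    8. ]
x [320, 340, 360, 380, 400, 420, 440, 460, 480, 500, 520, 540, 560, 580, 600, 620, 640, 660, 680, 700]
-150 [10 12  3  3  2 18 19  2  2  2  2  2  8  8 26 25 25 22  4 52]
-170 [ 10  13   3   3  10  15  16   2   1   2   3   2   8   8  27  26   8   6
   4 210]
-190 [ 10  13  12   4  11   2   2   3   2   1   2   2   6   9   8   8   8   5
   4 210]
-210 [ 13  13  12   3   2   2   1   2   2   2   2   2   3   4   6   7   7   7
   6 209]
-230 [ 4  5  5  2  2  3  2  2  2  1  2  1  3  4  5 11  5  7  5  4]
-250 [ 5  5  6  9 10  9 10 10  2  2  1  2  4  3  9 13  4  4  4  3]
-270 [ 5  4  4 10 10 11 10 11  2  6  1  2  3  4  3  4  3  3  3  3]
-290 [  3   4   5  10  10  10  10  10   2   4   2   2   2   2   2   2   3   2
   2 171]
-310 [  3   5   5  10   9   9  10  10   2  13   1   1   2   1   2   2   4   2
 170 173]
-330 [  3   3   4   6  10  11  11  10   1   1   1   1   2   2   2   2   2   3
 172 173]
-350 [  3   3   3   5  10  10  10  10  13  12   3  23  13   3   3   3   3 178
 226  38]
-370 [  2   3   3  -1   8   9  11  12   7   2  24  24  13   5   4   4   3 180
 227 193]
-390 [  2   3   2   0   2   1   2   5   2   3  24  24  18   6   6   5 180 182
 176 -99]
-410 [  2   0   0   0   0   1   0  -3 -99 -99 -99 -99  10   5 150 151 189 191
 185 -99]
-430 [  0   1  -1   6  11 -99 -99 -99 -99 -99 -99 -99 -99 -99 151 152 196 196
 -99 -99]
-450 [  6   3   0   0 -99 -99 -99 -99 -99 -99 -99 -99 -99 -99 155 191 196 196
 -99 -99]
```

Run:
```python
from h import *
H=np.zeros((13,12))-99
for n in ['scene0','side0','wrist1']:
    c=dict(np.load(n+'.npz')); D=c['depth']
    for v in range(0,420,2):
        for u in range(0,560,2):
            d=D[v,u]
            if d<=0 or (n=='wrist1' and d<250): continue
            o,q=ray(c,u,v); p=o+q*d
            if n!='wrist1' and abs(p[0]-525)<70 and abs(p[1])<70 and p[2]>100: continue
            i=int((40-p[1])//20); j=int((p[0]-580)//20)
            if 0<=i<13 and 0<=j<12 and p[2]<400: H[i,j]=max(H[i,j],p[2])
print('     x',list(range(580,820,20)))
for i in range(13): print(40-20*i, H[i].round().astype(int))
```

```text
x [580, 600, 620, 640, 660, 680, 700, 720, 740, 760, 780, 800]
40 [  3   2   3   2   2   2   2   1  32  32 156 156]
20 [  2   2   3   2   2   5   6   3  32  33 156 159]
0 [308   3   3   2   2   2   2   2  32  33 159 160]
-20 [  3   3   2   2   2   2   1   2  32  33 159 161]
-40 [  2   3   3   3   3   2   2   2  32  32 161 162]
-60 [  2   8   8   8   7   1   2   2  32  32 119 167]
-80 [  4   9  47  48   8   8  52  86  54  33 165 170]
-100 [  8  24  48  48   8   9  52  91  89  32 174 177]
-120 [ 24  25  19  23  24   2  52  90  89 164 169 179]
-140 [ 25  24  20  25  24   1  52  86  86  32  32 116]
-160 [  8  27  26  23   8   4  53  57  56 219 218  96]
-180 [  9  26  20   8   5   4 210 210 209 218 219 209]
-200 [  4   8   8   8   7   5 210 210 210 210 210 210]
```

View pics/scene1.png

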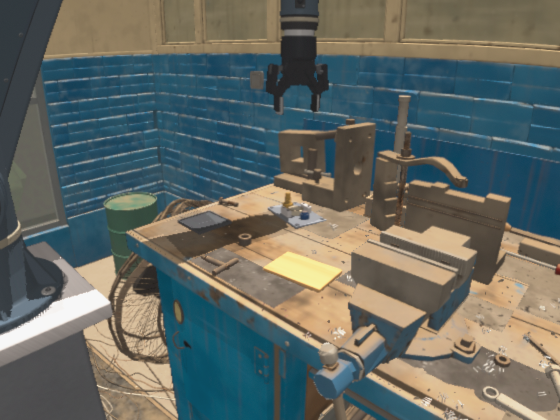

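```bash
python3 -m jog '[[[0.019,0,0,1.1,0.5],[0.018,0,0,0,0.5],[0,0,0.03,0,0.5],[0,0,0.03,0,0.5],[0,0,0.03,0,0.5],[0,0,0.03,0,0.5],[0,0,0.02,0,0.5],[0,0,0,0,0.5],[0,0,0,0,0.5]]]' 40
python3 - <<'E'
from h import *
c=capture('wrist'); save(c,'w2'); c=capture('side');cv2.imwrite('pics/s2.png',cv2.resize(c['image'][130:280,250:450,::-1],None,fx=4,fy=4)); s=r.state(); print(s['tool_pos'],s['ee_rot'])
E
```

```text
time_s: 1.92
tool_pos: [640.0, -101.4, 55.5]
ee_rot: [-2.531, -1.859, 0.002]
force: [1.0, -0.8, 0.1]
grip_width: 42.9
[ 641.7995671  -101.72710157   57.64473845] [2.53140950e+00 1.85781770e+00 2.42567398e-03]
```

View pics/w2.png

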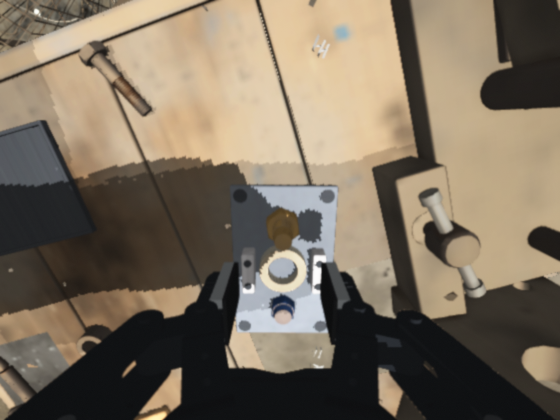

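View pics/s2.png

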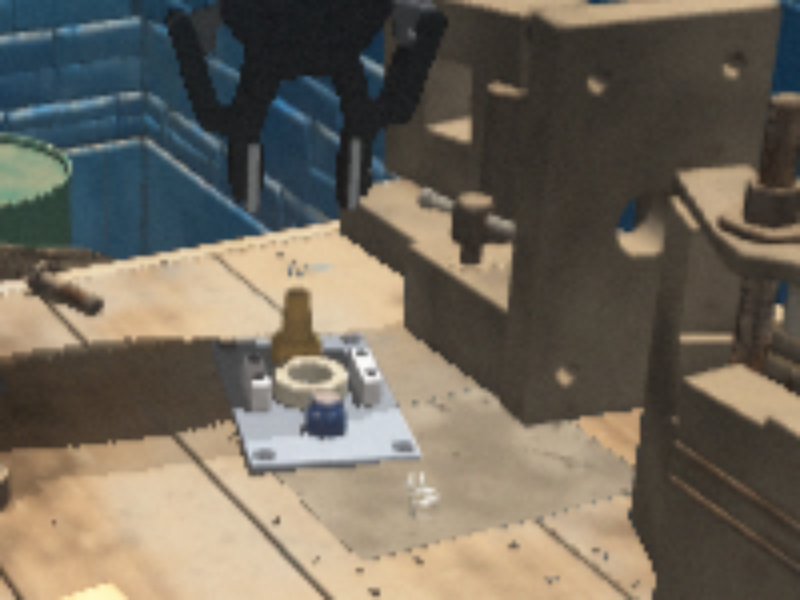

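Run:
```python
from h import *
s=r.state();print(s['tool_pos'],s['time_s'],s['joints'],s['dq'])
for n in ['side','scene','wrist']:
    c=capture(n); print(n,proj(c,s['tool_pos']),proj(c,[641.2,-102,46])); 
    if n!='wrist': 
        x,y=map(int,proj(c,s['tool_pos'])); cv2.imwrite('pics/z%s.png'%n,cv2.resize(c['image'][y-60:y+60,x-80:x+80,::-1],None,fx=4,fy=4))
s=r.state();print(s['tool_pos'],s['time_s'])
```

```text
[ 641.7995671  -101.72710157   57.64473845] 2.0167 [-1.57178863e-01  5.16896530e-01  5.52967578e-02  1.10696944e+00
 -3.10323725e-05  1.71817094e+00] [-0.001316   -0.00965862  0.00719529 -0.00192243  0.00114028  0.00528958]
side (np.float64(324.1431156441385), np.float64(197.7058919295411)) (np.float64(323.77587054881405), np.float64(202.92262298214487))
scene (np.float64(288.05965988883094), np.float64(187.33709507521877)) (np.float64(287.91001813823067), np.float64(191.95695790338638))
wrist (np.float64(281.16971328901144), np.float64(247.0672538703756)) (np.float64(280.3071252526187), np.float64(240.80447433663386))
[ 641.84682402 -101.77536132   57.70966785] 2.1667
```

View pics/zside.png

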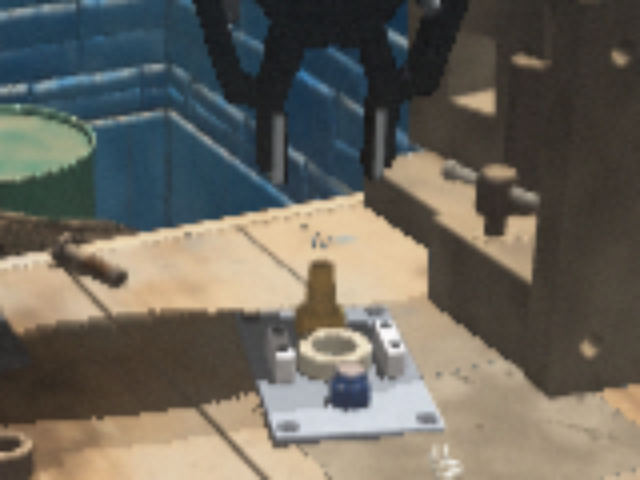

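View pics/zscene.png

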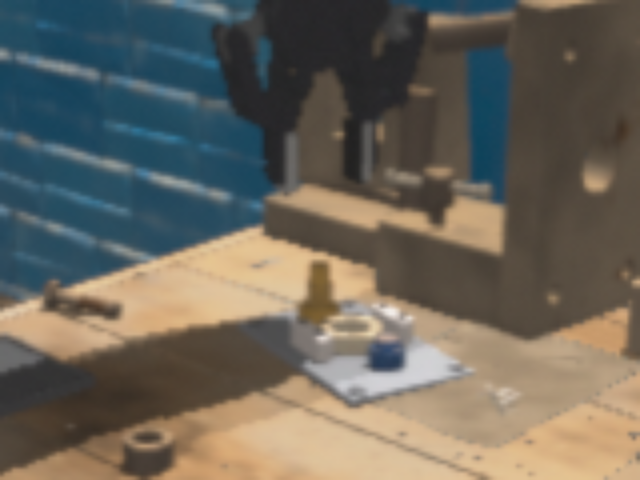

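Run:
```python
from h import *
c=dict(np.load('side0.npz')); 
for z in (195.4,208.4,230): print(proj(c,[524.7,0,z]),proj(c,[524.7-45,0,z]),proj(c,[524.7+45,0,z]))
c=dict(np.load('scene0.npz'));
for z in (195.4,208.4,230): print(proj(c,[524.7,0,z]),proj(c,[524.7-45,0,z]),proj(c,[524.7+45,0,z]))
c=capture('side'); d=c['depth']; 
s=r.state(); t=s['tool_pos']
np.set_printoptions(precision=0,suppress=True)
V=np.array(c['view'])
pts=[]
for v in range(120,260):
  for u in range(250,400):
    if d[v,u]>0:
      o,q=ray(c,u,v); p=o+q*d[v,u]
      if abs(p[0]-t[0])<70 and abs(p[1]-t[1])<60 and p[2]>45: pts.append([u,v,*p])
pts=np.array(pts); 
for v in range(160,210,3):
  q=pts[pts[:,1]==v]
  if len(q): print(v,len(q),q[:,0].min(),q[:,0].max(),q[:,2:].mean(0))
```

```text
(np.float64(251.61335355689872), np.float64(127.24527747492178)) (np.float64(230.52877531379636), np.float64(129.88412139671192)) (np.float64(272.0208207700624), np.float64(124.69306319008255))
(np.float64(251.3735810498755), np.float64(120.9480156765722)) (np.float64(230.15530481825243), np.float64(123.49792343456055)) (np.float64(271.9063797985088), np.float64(118.4825247559616))
(np.float64(250.96881467284703), np.float64(110.31516299944353)) (np.float64(229.52471137007308), np.float64(112.71197506656493)) (np.float64(271.7132019226627), np.float64(107.99886478094741))
(np.float64(221.31685567370326), np.float64(132.0272704307771)) (np.float64(205.5286814602589), np.float64(134.9371904943353)) (np.float64(236.14511662544618), np.float64(129.32408111709879))
(np.float64(221.09125903788635), np.float64(126.35271610197292)) (np.float64(205.22077841020115), np.float64(129.08778905647245)) (np.float64(235.99219561721964), np.float64(123.8165398630257))
(np.float64(220.71788488116152), np.float64(116.81992542712352)) (np.float64(204.71105517761418), np.float64(119.25703807714986)) (np.float64(235.73922527247973), np.float64(114.56811582090383))
160 32 300.0 351.0 [ 637. -111.  143.]
163 18 306.0 343.0 [ 636. -110.  137.]
166 17 308.0 343.0 [ 639. -109.  130.]
169 16 308.0 342.0 [ 638. -109.  124.]
172 16 308.0 342.0 [ 638. -109.  117.]
175 17 308.0 342.0 [ 639. -109.  111.]
178 14 309.0 341.0 [ 638. -110.  105.]
181 9 311.0 339.0 [ 636. -110.   99.]
202 5 322.0 326.0 [ 643. -100.   47.]
```

The side depth puts the fingertips at z≈97 while the state gives TCP z=57.6. The fingers appear about 35–40 mm higher than the stated TCP, so I'll descend in steps and measure.

```bash
cat >> h.py <<'E'
def tips(n='side',rx=75,ry=60,zmin=-60,show=True):
    c=capture(n); d=c['depth']; s=r.state(); t=s['tool_pos']
    x,y=proj(c,t); x=int(x);y=int(y); im=c['image'][max(0,y-75):y+45,max(0,x-80):x+80,::-1]
    cv2.imwrite('pics/t_%s_%d.png'%(n,int(s['time_s']*100)),cv2.resize(im,None,fx=4,fy=4)); print('pics/t_%s_%d.png'%(n,int(s['time_s']*100)),t.round(1),s['force'].round(1),round(s['grip_width'],1))
    return c
E
python3 -m jog '[[[0,0,0.03,0,0.5],[0,0,0.03,0,0.5],[0,0,0,0,0.5],[0,0,0,0,0.5]]]'
python3 - <<'E'
from h import *
tips(); tips('scene')
E
ls -t pics|head -2
```

```text
time_s: 2.55
tool_pos: [639.6, -101.5, -4.6]
ee_rot: [-2.532, -1.857, 0.003]
force: [0.6, 0.2, 0.3]
grip_width: 42.8
pics/t_side_260.png [ 641.  -101.7   -3.1] [0.1 0.3 0.8] 42.6
pics/t_scene_265.png [ 641.8 -101.8   -2.3] [0.8 1.1 0.9] 42.7
t_scene_265.png
t_side_260.png
```

View pics/t_side_260.png

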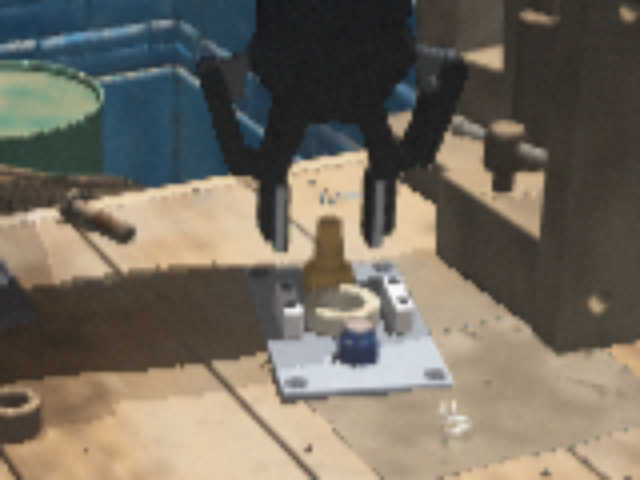

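View pics/t_scene_265.png

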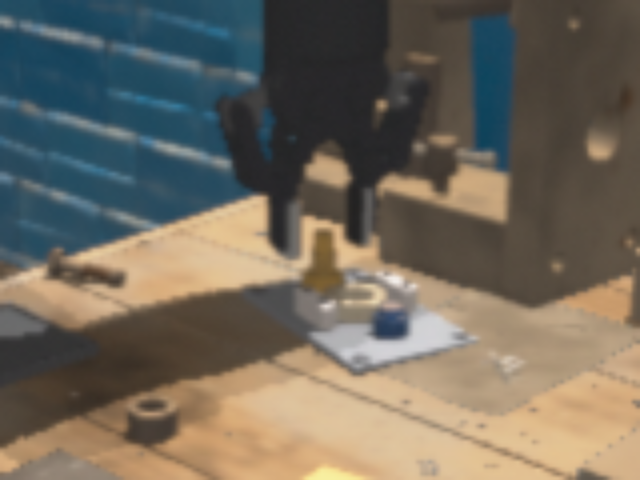

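```bash
python3 -m jog '[[[0,0,0.012,0,0.5],[0,0,0.01,0,0.5],[0,0,0,0,0.5],[0,0,0,0,0.5]]]'
python3 - <<'E'
from h import *
c=tips(); d=c['depth']; t=r.state()['tool_pos']
np.set_printoptions(precision=0,suppress=True)
for v in range(185,226,3):
  L=[]
  for u in range(295,350):
    if d[v,u]>0:
      o,q=ray(c,u,v); p=o+q*d[v,u]
      if abs(p[0]-t[0])<50 and p[2]>4: L.append('%d:%d,%d,%d'%(u,*p))
  print(v,L[::3])
E
```

```text
time_s: 2.98
tool_pos: [640.7, -101.6, -25.7]
ee_rot: [-2.533, -1.858, 0.0]
force: [-0.3, -0.5, 0.7]
grip_width: 42.6
pics/t_side_303.png [ 641.  -101.7  -25.4] [0.6 0.  0.5] 43.0
185 ['309:617,-78,81', '312:621,-84,82', '315:614,-111,94', '318:619,-114,94', '321:630,-107,89', '324:633,-113,91', '327:642,-110,89', '330:647,-113,89', '333:649,-122,92', '336:655,-123,91', '345:686,-107,80', '348:684,-122,86']
188 ['309:615,-83,77', '312:611,-105,86', '315:613,-113,88', '318:619,-115,88', '321:629,-108,84', '330:647,-114,83', '334:650,-125,86', '337:657,-125,85', '345:686,-108,73', '348:681,-128,82']
191 ['301:591,-96,79', '309:614,-85,71', '312:609,-109,81', '315:614,-112,81', '333:656,-112,74', '336:655,-124,79', '339:660,-128,79', '345:682,-115,70', '348:684,-124,73']
194 ['302:591,-100,74', '305:604,-87,67', '308:613,-84,64', '311:609,-103,72', '314:615,-106,72', '334:655,-117,69', '337:659,-122,70', '340:667,-120,68', '343:673,-122,68', '346:678,-127,69', '349:683,-130,69']
197 ['302:591,-100,68', '305:600,-95,64', '308:604,-100,65', '311:609,-104,66', '314:615,-106,65', '336:658,-
[... 1174 characters left out ...]
', '318:629,-100,12', '321:631,-109,16', '324:636,-113,16', '327:643,-113,15', '330:657,-102,8', '333:664,-102,6', '336:662,-117,13', '339:657,-138,23', '342:664,-139,23']
221 ['304:602,-88,5', '307:607,-92,6', '310:612,-97,7', '313:603,-128,24', '316:623,-102,7', '319:618,-125,19', '322:624,-127,18', '325:631,-126,17', '328:638,-126,15', '331:642,-133,18', '334:646,-137,19', '337:657,-130,13', '341:656,-148,22', '344:678,-125,6']
224 ['305:598,-101,5', '308:604,-104,5', '311:600,-125,16', '314:598,-141,23', '317:619,-114,7', '320:615,-135,18', '323:629,-123,9', '326:633,-128,10', '329:640,-129,9', '332:641,-138,13', '335:641,-150,18', '338:655,-139,11', '341:649,-160,22', '344:654,-164,23']
```

```bash
python3 -m jog '[[[0,0,0.004,0,0.5],[0,0,0,0,0],[0,0,0,0,0],[0,0,0,0,0],[0,0,0,0,0],[0,0,0,0,0]]]' 50
python3 - <<'E'
from h import *
tips()
E
ls -t pics|head -1
```

```text
time_s: 3.53
tool_pos: [641.3, -101.7, -29.1]
ee_rot: [2.533, 1.857, 0.002]
force: [-0.5, 0.7, 5.9]
grip_width: 22.8
pics/t_side_358.png [ 641.3 -101.7  -29.1] [-0.9  0.9  6.6] 23.0
t_side_358.png
```

```bash
python3 -m jog '[[[0,0,-0.01,0,0],[0,0,-0.03,0,0],[0,0,-0.03,0,0],[-0.02,-0.013,-0.01,0,0],[-0.03,-0.019,0,0,0],[-0.03,-0.019,0,0,0],[-0.03,-0.019,0,0,0],[-0.03,-0.019,0,0,0],[-0.03,-0.019,0,0,0],[-0.03,-0.019,0,0,0],[-0.03,-0.019,0,0,0],[0,0,0,0,0]]]'
python3 - <<'E'
from h import *
c=tips(); tips('scene'); c=capture('wrist'); save(c,'w3'); np.savez('w3.npz',**c)
E
ls -t pics|head -3
```

```text
time_s: 4.58
tool_pos: [427.8, -279.7, 50.6]
ee_rot: [-2.537, -1.852, 0.003]
force: [0.1, -0.3, 0.0]
grip_width: 22.4
pics/t_side_463.png [ 430.1 -278.7   50.7] [-0.5  0.3 -0.3] 22.7
pics/t_scene_468.png [ 431.6 -278.    50.7] [-0.1  0.3 -0.5] 22.6
w3.png
t_scene_468.png
t_side_463.png
```

View pics/w3.png

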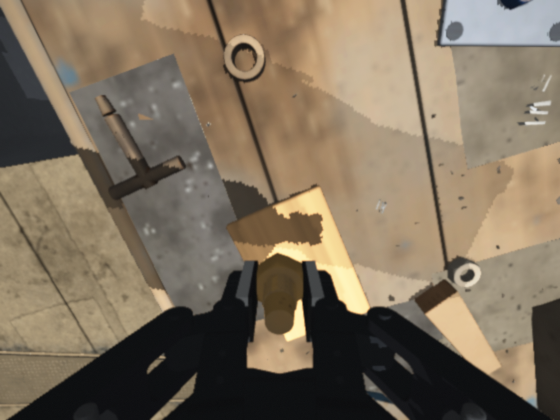

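Brass is held between the pads at (280,290). The board's far corners are at (229,225) and (319,186), with its right edge running to (368,305). The loose nut is at (466,273).

Run:
```python
from h import *
np.set_printoptions(precision=1,suppress=True)
c=dict(np.load('w3.npz'))
for u,v in [(229,225),(319,186),(368,305),(293,340)]: print(onz(c,u,v,8))
print('nut',onz(c,466,273,11))
print(r.state()['tool_pos'])
```

```text
[ 393.  -265.6    8. ]
[ 467.9 -257.     8. ]
[ 480.5 -369.4    8. ]
[ 409.  -384.6    8. ]
nut [ 562.8 -361.9   11. ]
[ 432.5 -277.5   50.6]
```

View pics/t_side_463.png

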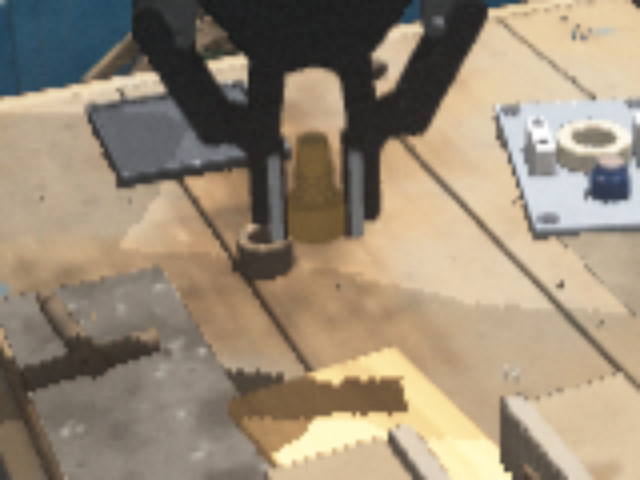

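```bash
python3 -m jog '[[[-0.006,0,0.025,0,0],[0,0,0.025,0,0],[0,0,0.015,0,0],[0,0,0.008,0,0],[0,0,0.002,0,0],[0,0,0.001,0,0],[0,0,0,0,0]]]'; python3 -m jog '[[[0,0,0.0005,0,0],[0,0,0,0,0]]]'
```

```text
time_s: 5.32
tool_pos: [431.4, -282.8, -25.5]
ee_rot: [2.532, 1.858, 0.0]
force: [-0.2, 0.3, -0.8]
grip_width: 22.6
time_s: 5.48
tool_pos: [431.2, -283.0, -25.8]
ee_rot: [2.532, 1.857, 0.001]
force: [0.3, -0.6, -0.1]
grip_width: 22.5
```

```bash
python3 -m jog '[[[0,0,0.001,0,0],[0,0,0,0,0]]]';python3 -m jog '[[[0,0,0.001,0,0],[0,0,0,0,0]]]'
python3 - <<'E'
from h import *
c=tips();c=tips('scene')
E
ls -t pics|head -2
```

```text
time_s: 5.65
tool_pos: [430.9, -283.0, -27.2]
ee_rot: [2.533, 1.857, 0.001]
force: [0.8, 0.4, 0.8]
grip_width: 22.6
time_s: 5.82
tool_pos: [431.0, -283.1, -27.2]
ee_rot: [2.532, 1.857, 0.001]
force: [-3.1, 2.6, 15.5]
grip_width: 22.7
pics/t_side_586.png [ 431.  -283.1  -27.2] [-2.7  2.9 15.1] 22.8
pics/t_scene_591.png [ 431.  -283.1  -27.2] [-2.2  2.7 14.9] 22.7
t_scene_591.png
t_side_586.png
```

```bash
python3 -m jog '[[[0,0,-0.001,0,0],[0,0,0,0,0.5],[0,0,0,0,0.5],[0,0,0,0,0.5],[0,0,-0.02,0,0.5],[0,0,-0.03,0,0.5],[0,0,-0.04,0,0.5],[0,0,-0.04,0,0.5],[0,0,0,0,0.5]]]'
python3 - <<'E'
from h import *
c=tips();c=capture('wrist'); save(c,'w4'); print(r.state()['tool_pos']); np.savez('w4.npz',**c)
E
```

```text
time_s: 6.67
tool_pos: [433.7, -284.9, 109.2]
ee_rot: [2.526, 1.852, 0.005]
force: [0.7, -1.0, 0.1]
grip_width: 42.8
pics/t_side_671.png [ 432.8 -284.3  106.2] [ 0.5 -0.5 -0.3] 42.8
[ 431.52868041 -283.47200978  103.95173728]
```

View pics/w4.png

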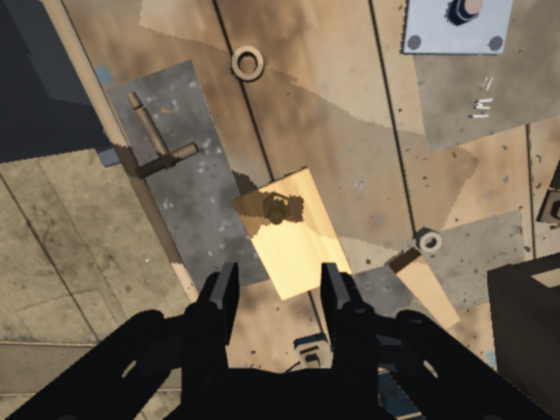

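Brass stands on the board at (275,210). Next is the cap nut.

```bash
python3 -m jog '[[[0.02,0.018,0,0,0.5],[0.02,0.018,0,0,0.5],[0.02,0.018,0,0,0.5],[0.02,0.018,0,0,0.5],[0.02,0.018,0,0,0.5],[0.02,0.018,0,0,0.5],[0.02,0.019,0,0,0.5],[0.0215,0.019,0,0,0.5],[0,0,0.02,0,0.5],[0,0,0.03,0,0.5],[0,0,0,0,0.5],[0,0,0,0,0.5]]]'
python3 - <<'E'
from h import *
np.set_printoptions(precision=1,suppress=True)
c=capture('wrist'); save(c,'w5'); np.savez('w5.npz',**c); s=r.state(); print(s['tool_pos'],s['ee_rot'])
c=dict(np.load('w4.npz'))
for u,v in [(234,202),(306,168),(352,270),(282,299)]: print(onz(c,u,v,8))
cv2.imwrite('pics/w4c.png',cv2.resize(c['image'][150:310,210:370,::-1],None,fx=3.7,fy=3.7))
E
```

```text
time_s: 7.77
tool_pos: [616.0, -172.0, 49.7]
ee_rot: [-2.53, -1.855, 0.006]
force: [-0.4, -0.6, 0.4]
grip_width: 42.9
[ 617.3 -172.5   51.6] [-2.5 -1.9  0. ]
[ 392.1 -267.7    8. ]
[ 466.2 -257.3    8. ]
[ 482.6 -372.1    8. ]
[ 403.9 -383.     8. ]
```

View pics/w5.png

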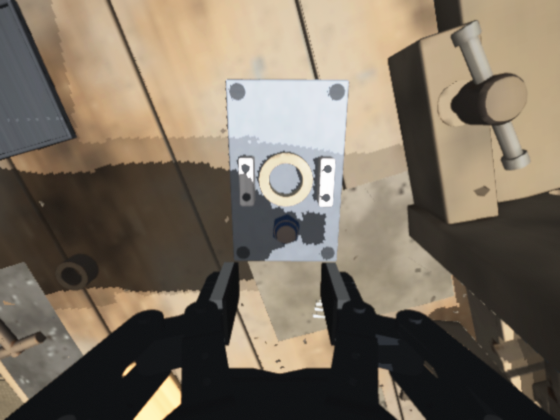

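View pics/w4c.png

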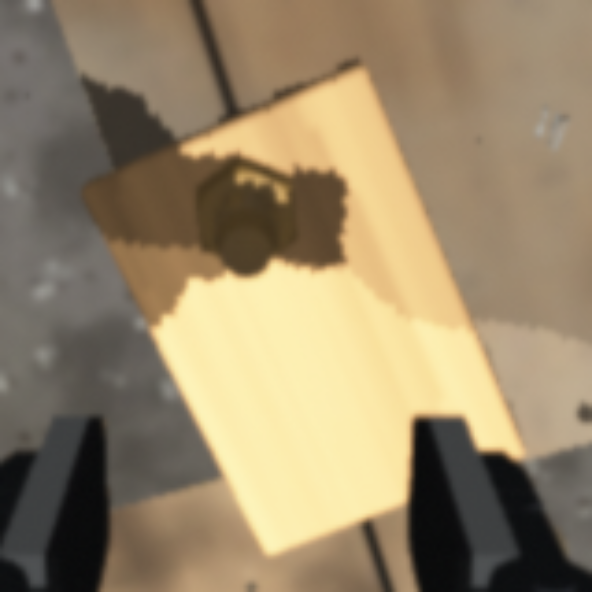

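Run:
```python
from h import *
np.set_printoptions(precision=1,suppress=True)
c=dict(np.load('w5.npz')); cv2.imwrite('pics/w5c.png',cv2.resize(c['image'][70:270,210:370,::-1],None,fx=3,fy=3))
print('nest',sum(onz(c,u,v,6) for u,v in [(227.5,80),(349,80),(338,262),(234,262)])/4)
print('cap',onz(c,286,233,26),'ring',onz(c,286.5,179,18))
d=c['depth']
```

```text
nest [ 630.6 -139.     6. ]
cap [ 619.3 -172.2   26. ] ring [ 630.8 -136.4   18. ]
```

View pics/w5c.png

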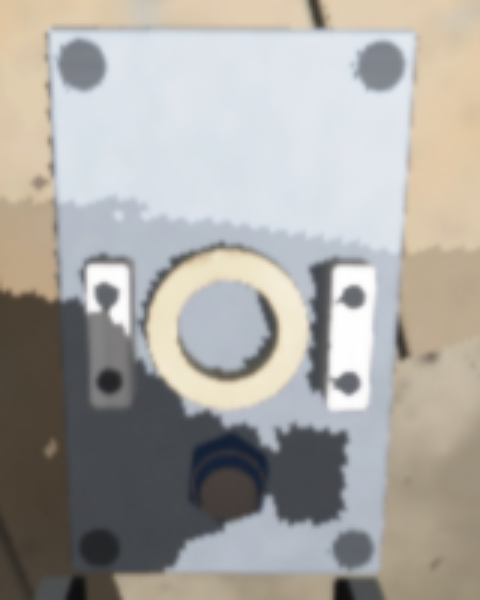

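```bash
python3 -m jog '[[[0,0.0005,0.03,0,0.5],[0,0,0.03,0,0.5],[0,0,0.0175,0,0.5],[0,0,0,0,0.5],[0,0,0,0,0.5]]]';  python3 -m jog '[[[0,0,0,0,0],[0,0,0,0,0],[0,0,0,0,0],[0,0,0,0,0],[0,0,0,0,0]]]'
```

```text
time_s: 8.23
tool_pos: [618.8, -173.2, -24.3]
ee_rot: [-2.534, -1.857, 0.0]
force: [0.6, 0.4, 0.8]
grip_width: 43.1
time_s: 8.65
tool_pos: [620.3, -173.4, -22.6]
ee_rot: [2.531, 1.856, 0.003]
force: [-1.0, -0.5, 6.9]
grip_width: 16.6
```

```bash
python3 - <<'E'
from h import *
c=tips();c=tips('scene'); print(r.state()['joints'])
E
ls -t pics|head -2
```

```text
pics/t_side_869.png [ 620.3 -173.4  -22.6] [-1.4 -1.   6.6] 16.2
pics/t_scene_875.png [ 620.3 -173.4  -22.6] [-0.9  0.9  6.6] 16.1
[-2.72414948e-01  5.72950736e-01 -7.04089895e-02  9.23652230e-01
 -2.34193757e-04  1.60390506e+00]
t_scene_875.png
t_side_869.png
```

View pics/t_side_869.png

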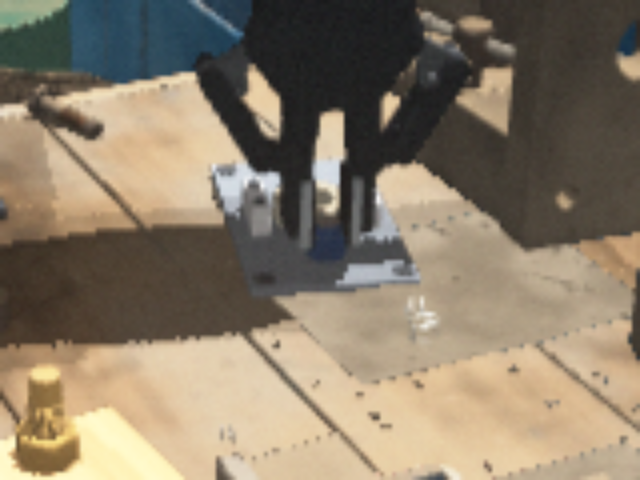

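View pics/t_scene_875.png

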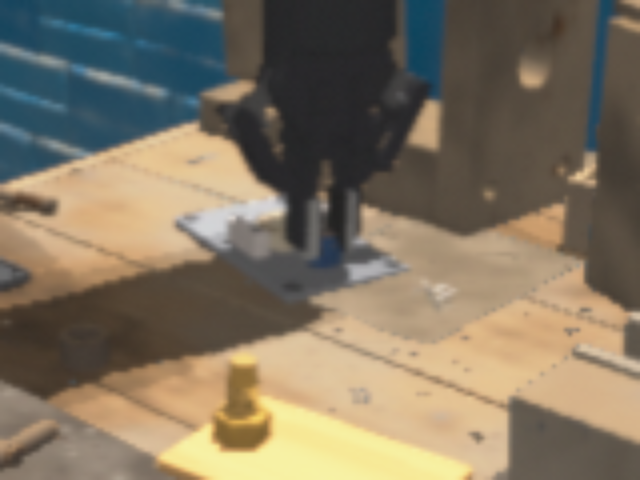

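```bash
python3 -m jog '[[[0,0,0,0,0.5],[0,0,0,0,0.5],[0,0,0,0,0.5],[0,0,0.005,0,0.5],[0,0,0,0,0.5],[0,0,0,0,0.5]]]';  python3 -m jog '[[[0,0,0,0,0],[0,0,0,0,0],[0,0,0,0,0],[0,0,0,0,0],[0,0,0,0,0]]]'
python3 - <<'E'
from h import *
c=tips();c=tips('scene')
E
ls -t pics|head -2
```

```text
time_s: 9.25
tool_pos: [618.4, -172.7, -30.7]
ee_rot: [-2.533, -1.857, 0.001]
force: [0.4, 0.5, 0.5]
grip_width: 42.9
time_s: 9.67
tool_pos: [619.5, -173.0, -28.9]
ee_rot: [2.533, 1.857, 0.002]
force: [-1.7, 1.8, 9.0]
grip_width: 17.1
pics/t_side_971.png [ 619.5 -173.   -28.9] [-1.1  1.7 10.1] 16.8
pics/t_scene_976.png [ 619.5 -173.   -28.9] [-1.6  0.4  8.7] 16.9
t_scene_976.png
t_side_971.png
```

```bash
python3 -m jog '[[[0,0,-0.01,0,0],[0,0,-0.03,0,0],[0,0,-0.03,0,0],[0,0,-0.01,0,0],[-0.029,-0.0175,0,0,0],[-0.029,-0.0175,0,0,0],[-0.029,-0.0175,0,0,0],[-0.029,-0.0175,0,0,0],[-0.029,-0.0175,0,0,0],[-0.029,-0.0175,0,0,0],[-0.0286,-0.0164,0,0,0],[0,0,0,0,0]]]'; python3 -m jog '[[[0,0,0,0,0],[0,0,0,0,0]]]'
python3 - <<'E'
from h import *
c=tips();c=tips('scene')
E
ls -t pics|head -2
```

```text
time_s: 10.77
tool_pos: [438.0, -332.4, 50.1]
ee_rot: [-2.537, -1.852, 0.003]
force: [0.3, -0.5, 0.1]
grip_width: 16.8
time_s: 10.93
tool_pos: [442.2, -329.6, 50.1]
ee_rot: [2.534, 1.857, 0.001]
force: [0.3, 0.3, -0.1]
grip_width: 16.9
pics/t_side_1098.png [ 442.6 -329.3   50. ] [-0.2 -0.2 -0.3] 17.2
pics/t_scene_1103.png [ 442.8 -329.    49.9] [ 0.7  0.  -0.1] 17.2
t_scene_1103.png
t_side_1098.png
```

View pics/t_scene_1103.png

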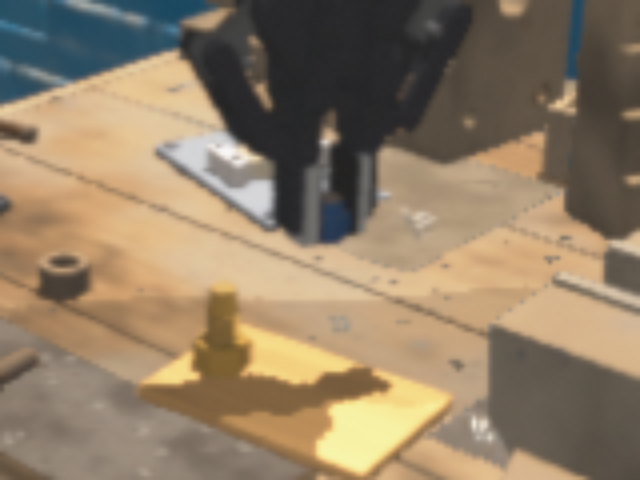

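```bash
python3 -m jog '[[[0,0,0.025,0,0],[0,0,0.025,0,0],[0,0,0.018,0,0],[0,0,0.006,0,0],[0,0,0.002,0,0],[0,0,0,0,0],[0,0,0,0,0]]]'; python3 -m jog '[[[0,0,0.001,0,0],[0,0,0,0,0]]]'
```

```text
time_s: 11.62
tool_pos: [443.0, -329.3, -25.6]
ee_rot: [2.532, 1.859, 0.0]
force: [0.8, 0.4, -0.1]
grip_width: 17.1
time_s: 11.78
tool_pos: [442.7, -329.7, -26.7]
ee_rot: [2.532, 1.858, 0.0]
force: [0.0, 1.1, -0.6]
grip_width: 16.8
```

```bash
python3 -m jog '[[[0,0,0.001,0,0],[0,0,0,0,0]]]'; python3 -m jog '[[[0,0,0.001,0,0],[0,0,0,0,0]]]'
```

```text
time_s: 11.95
tool_pos: [442.7, -329.7, -27.0]
ee_rot: [2.532, 1.857, 0.001]
force: [-1.3, 2.7, 9.7]
grip_width: 17.2
time_s: 12.12
tool_pos: [442.7, -329.7, -27.0]
ee_rot: [2.532, 1.857, 0.001]
force: [-4.5, 5.9, 21.3]
grip_width: 17.1
```

```bash
python3 -m jog '[[[0,0,-0.001,0,0],[0,0,0,0,0.5],[0,0,0,0,0.5],[0,0,0,0,0.5],[0,0,-0.02,0,0.5],[0,0,-0.03,0,0.5],[0,0,-0.04,0,0.5],[0,0,-0.04,0,0.5]]]'; python3 -m jog '[[[0,0,0,-7.1,1],[0,0,0,-7.1,1],[0,0,0,-7.1,1],[0,0,0,-7.1,1],[0,0,0,-7.1,1],[0,0,0,-7.1,1],[0,0,0,-7.1,1],[0,0,0,-7.1,1],[0,0,0,-7.1,1],[0,0,0,-7.1,1],[0,0,0,-7.1,1],[0,0,0,-7.1,1]]]'; python3 -m jog '[[[0,0,0,-4.8,1],[0,0,0,0,1]]]'
python3 - <<'E'
from h import *
c=tips();c=tips('scene'); c=capture('wrist'); save(c,'w6'); s=r.state(); print(s['tool_pos'],s['ee_rot'],s['joints'])
E
ls -t pics|head -3
```

```text
time_s: 12.78
tool_pos: [441.2, -328.9, 102.5]
ee_rot: [-2.532, -1.856, 0.001]
force: [1.1, -1.1, 1.2]
grip_width: 42.7
time_s: 13.78
tool_pos: [441.9, -329.5, 101.5]
ee_rot: [-0.598, -3.083, -0.0]
force: [-0.2, -0.5, -0.3]
grip_width: 85.5
time_s: 13.95
tool_pos: [442.0, -329.5, 101.6]
ee_rot: [-0.472, -3.105, -0.0]
force: [0.4, -0.2, -0.7]
grip_width: 85.2
pics/t_side_1400.png [ 442.  -329.5  101.6] [-0.2  0.1  0. ] 85.5
pics/t_scene_1405.png [ 442.  -329.5  101.7] [ 0.2  0.6 -0.5] 85.1
[ 442.02908163 -329.48403791  101.69659276] [-4.82678525e-01 -3.10388429e+00 -2.35334712e-04] [-6.40509658e-01  3.30166938e-01 -1.30915454e-01  1.11013970e+00
 -5.55639996e-05 -3.31965156e-01]
w6.png
t_scene_1405.png
t_side_1400.png
```

View pics/w6.png

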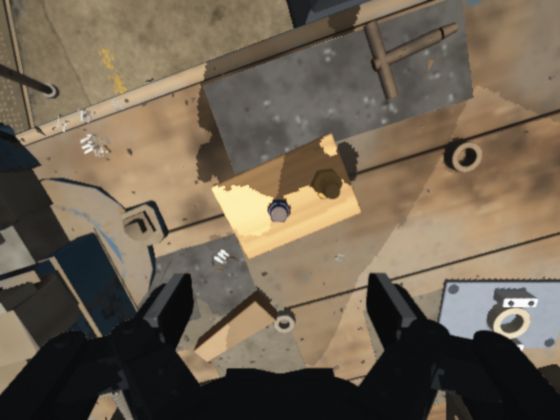

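Both parts stand on the board: cap nut at (279,210), brass at (327,184). Now the ring.

```bash
python3 -m jog '[[[-0.0151,0.0302,0,0,0.7],[-0.0151,0.0302,0,0,0.7],[-0.0151,0.0302,0,0,0.7],[-0.0151,0.0302,0,0,0.7],[-0.0151,0.0302,0,0,0.7],[-0.0151,0.0302,0,0,0.7],[-0.0151,0.0302,0,0,0.7],[-0.0151,0.0302,0,0,0.7],[0,0,0.025,0,0.7],[0,0,0.025,0,0.7],[0,0,0,0,0.7],[0,0,0,0,0.7]]]'; python3 -m jog '[[[0,0,0,0,0.7],[0,0,0,0,0.7]]]'
python3 - <<'E'
from h import *
c=capture('wrist'); save(c,'w7'); np.savez('w7.npz',**c); s=r.state(); print(s['tool_pos'],s['ee_rot'])
c=tips()
E
```

```text
time_s: 15.1
tool_pos: [628.7, -135.1, 50.8]
ee_rot: [-0.479, -3.101, -0.0]
force: [0.3, 0.6, -0.5]
grip_width: 59.8
time_s: 15.27
tool_pos: [630.8, -136.1, 53.6]
ee_rot: [0.48, 3.102, -0.0]
force: [0.1, -0.7, 1.3]
grip_width: 59.8
[ 630.76862497 -136.09556588   53.63634276] [ 4.79370304e-01  3.10237033e+00 -2.62626773e-04]
pics/t_side_1536.png [ 630.7 -136.    53.5] [ 0.8 -0.8  0.4] 59.7
```

View pics/w7.png

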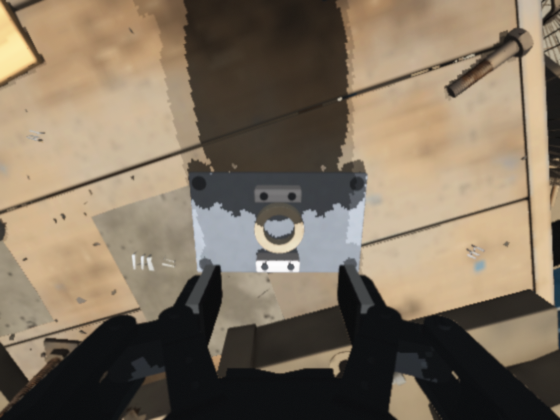

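```bash
python3 -m jog '[[[0,0,0.03,0,0.7],[0,0,0.03,0,0.7],[0,0,0.0225,0,0.7],[0,0,0,0,0.7],[0,0,0,0,0.7],[0,0,0,0,0.7]]]';  python3 -m jog '[[[0,0,0,0,0],[0,0,0,0,0],[0,0,0,0,0],[0,0,0,0,0],[0,0,0,0,0]]]'
python3 - <<'E'
from h import *
c=dict(np.load('w7.npz')); print(onz(c,278.5,230,18),'nest',sum(onz(c,u,v,6) for u,v in [(190,173),(366,173),(360,271),(197,272)])/4)
tips()
E
ls -t pics|head -1
```

```text
time_s: 15.87
tool_pos: [630.5, -135.7, -29.5]
ee_rot: [0.478, 3.104, -0.0]
force: [0.5, 0.2, 0.6]
grip_width: 59.9
time_s: 16.28
tool_pos: [630.6, -135.6, -29.1]
ee_rot: [0.478, 3.103, -0.0]
force: [-1.2, 0.1, 6.4]
grip_width: 35.9
[ 629.89584596 -137.07759054   18.        ] nest [ 629.96956909 -137.3343313     6.        ]
pics/t_side_1633.png [ 630.7 -135.7  -29.1] [-1.2 -0.3  5.7] 35.7
t_side_1633.png
```

```bash
python3 -m jog '[[[0,0,-0.01,0,0],[0,0,-0.03,0,0],[0,0,-0.03,0,0],[0,0,-0.02,0,0],[0.026,0.0075,0,0,0],[0.026,0.0075,0,0,0],[0.026,0.0075,0,0,0],[0.026,0.0076,0,0,0],[0.026,0.0076,0,0,0],[0.026,0.0076,0,0,0],[0.026,0.0076,0,0,0],[0.026,0.0076,0,0,0]]]'; python3 -m jog '[[[0,0,0,0,0],[0,0,0,0,0]]]'
python3 - <<'E'
from h import *
c=capture('wrist'); save(c,'w8'); np.savez('w8.npz',**c); s=r.state(); print(s['tool_pos'],s['ee_rot'])
c=tips()
E
ls -t pics|head -1
```

```text
time_s: 17.33
tool_pos: [448.9, -14.6, 60.3]
ee_rot: [0.478, 3.104, 0.0]
force: [0.3, 1.1, -0.7]
grip_width: 35.8
time_s: 17.5
tool_pos: [449.4, -14.7, 60.6]
ee_rot: [0.476, 3.104, 0.0]
force: [0.3, -0.0, -0.5]
grip_width: 35.4
[450.65579183 -15.10046981  60.52869276] [4.76408760e-01 3.10298077e+00 2.56747126e-04]
pics/t_side_1760.png [451.1 -15.4  60.3] [ 0.7 -0.5  0.2] 35.7
t_side_1760.png
```

View pics/w8.png

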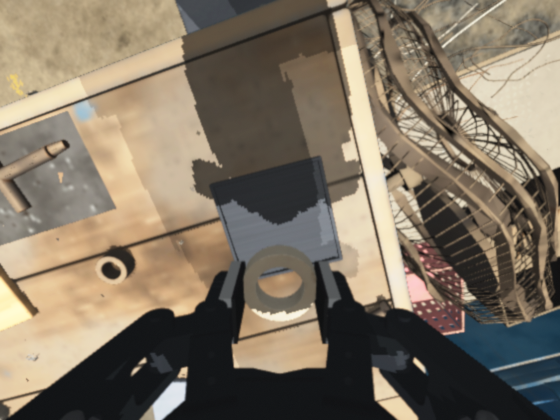

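The ring is held at (280,280). Tray corners are at (212,184), (321,157) and (341,258); the fourth is near (238,280).

Run:
```python
from h import *
c=dict(np.load('w8.npz')); 
P=[onz(c,u,v,7) for u,v in [(212,184),(321,157),(341,258),(237,279)]]
print(np.round(P,1),'c via diag',(P[0]+P[2])/2,np.mean(P,0)); print(onz(c,466-0,273,0)[:0], onz(c,112,268,16))
```

```text
[[402.7 -55.8   7. ]
 [408.1  30.9   7. ]
 [494.9  25.3   7. ]
 [487.4 -65.7   7. ]] c via diag [448.82754685 -15.29485643   7.        ] [448.28179213 -16.33852052   7.        ]
[] [ 442.52142802 -157.87775683   16.        ]
```

View pics/t_side_1760.png

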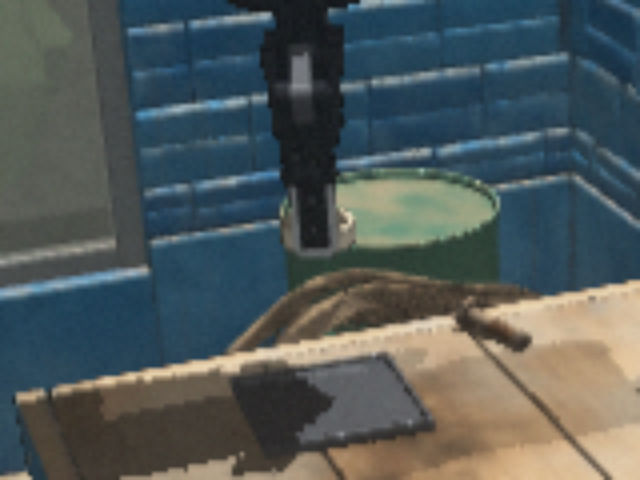

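```bash
python3 -m jog '[[[0.0015,0,0.03,0,0],[0,0,0.03,0,0],[0,0,0.02,0,0],[0,0,0.007,0,0],[0,0,0.002,0,0],[0,0,0,0,0],[0,0,0,0,0]]]'; python3 -m jog '[[[0,0,0.001,0,0],[0,0,0,0,0]]]'; python3 -m jog '[[[0,0,0.001,0,0],[0,0,0,0,0]]]'
```

```text
time_s: 18.18
tool_pos: [449.6, -15.0, -28.7]
ee_rot: [0.478, 3.104, 0.0]
force: [-0.0, -0.0, -0.9]
grip_width: 35.9
time_s: 18.35
tool_pos: [449.2, -14.8, -29.8]
ee_rot: [0.478, 3.103, 0.0]
force: [-0.1, -0.1, -0.4]
grip_width: 35.5
time_s: 18.52
tool_pos: [448.9, -14.7, -31.1]
ee_rot: [0.478, 3.104, 0.0]
force: [-0.2, 0.3, 2.7]
grip_width: 35.4
```

```bash
python3 -m jog '[[[0,0,0,0,0],[0,0,0,0,0.7],[0,0,0,0,0.7],[0,0,0,0,0.7],[0,0,-0.02,0,0.7],[0,0,-0.03,0,0.7],[0,0,-0.04,0,0.7],[0,0,-0.02,0,0.7],[0,0,0,0,0.7],[0,0,0,0,0.7]]]';  python3 - <<'E'
from h import *
c=capture('wrist'); save(c,'w9'); np.savez('w9.npz',**c); s=r.state(); print(s['tool_pos'],s['ee_rot'],s['joints'])
E
```

```text
time_s: 19.35
tool_pos: [449.2, -14.8, 79.3]
ee_rot: [0.478, 3.103, 0.0]
force: [0.1, -0.5, -0.4]
grip_width: 59.8
[448.21245623 -14.72004592  78.21183259] [4.77857825e-01 3.10490716e+00 5.16123778e-05] [-3.28430331e-02  1.83898942e-01 -4.03130244e-01  9.83635563e-01
  1.72489997e-05  2.72568763e-01]
```

View pics/w9.png

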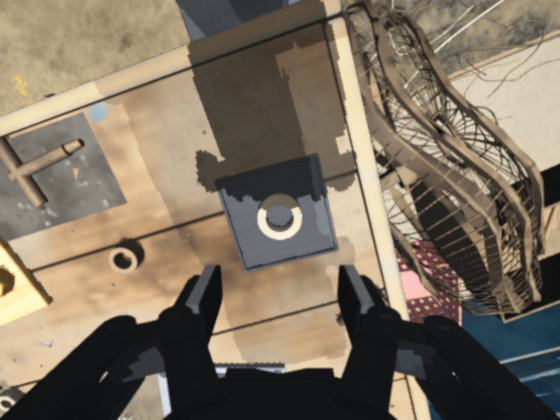

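The ring lies in the tray at (279,216), and the tray centre is near (280,214). Bushing next.

```bash
python3 -m jog '[[[-0.008,-0.0272,0,0,0.55],[-0.008,-0.0272,0,0,0.55],[-0.008,-0.0272,0,0,0.55],[-0.008,-0.0272,0,0,0.55],[-0.008,-0.0272,0,0,0.55],[0,0,0.02,0,0.55],[0,0,0,0,0.55],[0,0,0,0,0.55],[0,0,0,0,0.55]]]';  python3 - <<'E'
from h import *
c=capture('wrist'); save(c,'w10'); np.savez('w10.npz',**c); s=r.state(); print(s['tool_pos'],s['ee_rot'])
cv2.imwrite('pics/w10c.png',cv2.resize(c['image'][170:270,220:340,::-1],None,fx=5,fy=5))
E
```

```text
time_s: 20.15
tool_pos: [444.8, -155.7, 57.9]
ee_rot: [-0.477, -3.103, -0.001]
force: [-0.7, 0.0, -0.2]
grip_width: 47.2
[ 445.37354012 -155.71037802   58.35525135] [-4.76255681e-01 -3.10427894e+00 -4.03822928e-04]
```

View pics/w10.png

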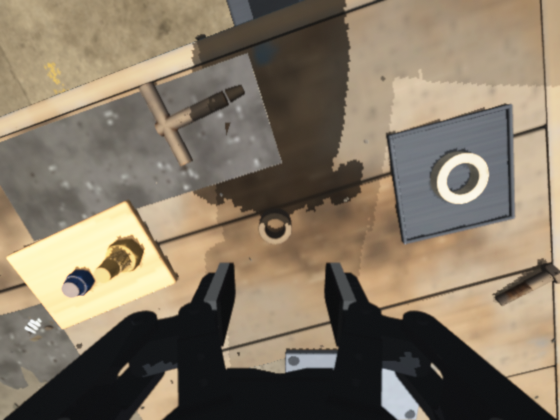

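View pics/w10c.png

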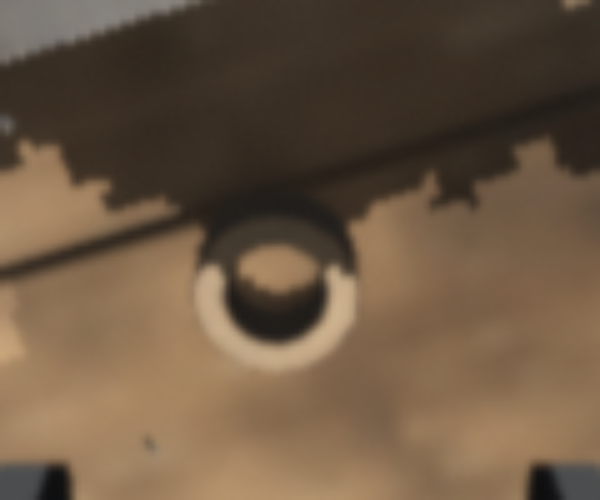

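Run:
```python
from h import *
c=dict(np.load('w10.npz')); p=onz(c,276/5+220-.4,293/5+170-.4,16); t=r.state()['tool_pos']; d=p-t
print(p,t,'dx',d[:2]@[-.953,.304],'dy',d[:2]@[.304,.953])
```

```text
[ 443.73989978 -159.65978751   16.        ] [ 445.37354012 -155.71037802   58.35525135] dx 0.3562387567739502 dy -4.260413905484518
```

```bash
python3 -m jog '[[[0,-0.004,0.03,0,0.55],[0,0,0.03,0,0.55],[0,0,0.03,0,0.55],[0,0,0,0,0.55],[0,0,0,0,0.55],[0,0,0,0,0.55]]]';  python3 -m jog '[[[0,0,0,0,0],[0,0,0,0,0],[0,0,0,0,0],[0,0,0,0,0],[0,0,0,0,0]]]'
python3 - <<'E'
from h import *
tips()
E
ls -t pics|head -1
```

```text
time_s: 20.7
tool_pos: [445.3, -160.1, -30.2]
ee_rot: [0.476, 3.104, -0.0]
force: [0.6, -0.1, -0.1]
grip_width: 46.7
time_s: 21.12
tool_pos: [445.8, -160.7, -29.7]
ee_rot: [0.477, 3.102, -0.001]
force: [-1.4, 1.5, 9.4]
grip_width: 23.5
pics/t_side_2116.png [ 445.8 -160.7  -29.7] [-2.3  1.3  9.2] 23.2
t_side_2116.png
```

```bash
python3 -m jog '[[[0,0,-0.01,0,0],[0,0,-0.03,0,0],[0,0,-0.03,0,0],[0,0,-0.01,0,0],[-0.0243,0.0112,0,0,0],[-0.0243,0.0112,0,0,0],[-0.0243,0.0112,0,0,0],[-0.0243,0.0112,0,0,0],[-0.0243,0.0112,0,0,0],[-0.0243,0.0112,0,0,0],[-0.024,0.0112,0,0,0],[0,0,0,0,0]]]'; python3 -m jog '[[[0,0,0,0,0],[0,0,0,0,0],[0,0,0,0,0]]]'
python3 - <<'E'
from h import *
c=capture('wrist'); save(c,'w11'); np.savez('w11.npz',**c); s=r.state(); print(s['tool_pos'],s['ee_rot'])
c=tips(); tips('scene')
E
ls -t pics|head -2
```

```text
time_s: 22.17
tool_pos: [634.9, -136.0, 49.3]
ee_rot: [0.475, 3.101, 0.0]
force: [-1.4, -0.2, -0.1]
grip_width: 23.4
time_s: 22.42
tool_pos: [628.9, -136.7, 48.9]
ee_rot: [-0.478, -3.105, 0.0]
force: [-0.5, 0.2, -1.1]
grip_width: 23.6
[ 628.95297472 -136.77072669   48.91925782] [-4.78544307e-01 -3.10475371e+00  1.42496106e-04]
pics/t_side_2251.png [ 629.1 -136.8   48.9] [-0.6 -0.2 -0.5] 23.8
pics/t_scene_2256.png [ 629.2 -136.8   48.9] [ 0.6  0.8 -0.1] 23.5
t_scene_2256.png
t_side_2251.png
```

View pics/w11.png

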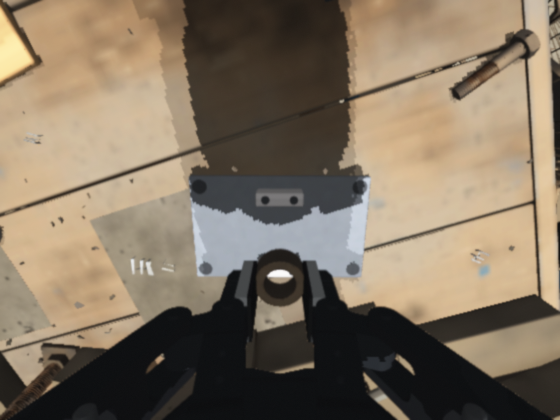

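Run:
```python
from h import *
c=dict(np.load('w11.npz')); 
print(onz(c,280,280.5,94.6), 'nest',sum(onz(c,u,v,6) for u,v in [(190,177),(370,177),(363,276),(196,276)])/4, r.state()['tool_pos'])
cv2.imwrite('pics/w11c.png',cv2.resize(c['image'][165:325,180:380,::-1],None,fx=4,fy=3.75))
```

```text
[ 624.99103061 -135.76362987   94.6       ] nest [ 630.12484868 -137.37823209    6.        ] [ 629.22398846 -136.82251185   48.89728293]
```

View pics/w11c.png

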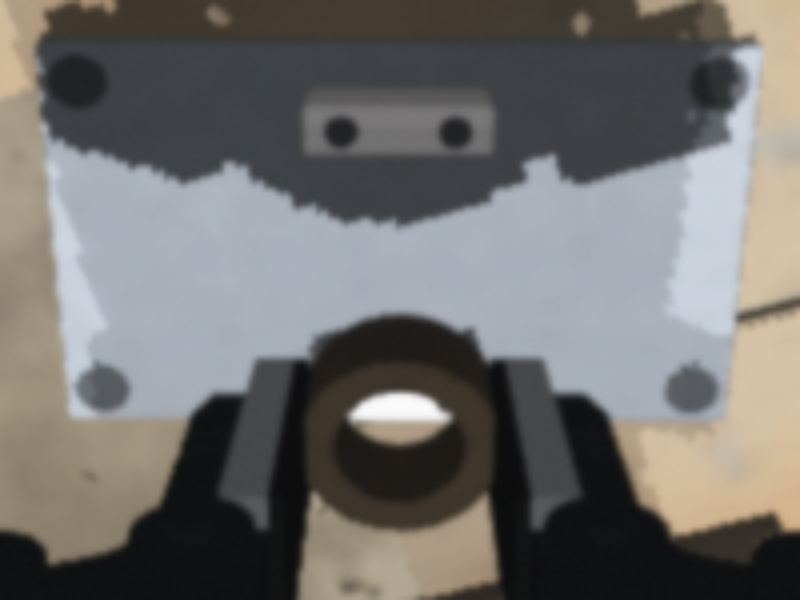

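```bash
python3 -m jog '[[[-0.003,0,0.02,0,0],[0,0,0.025,0,0],[0,0,0.018,0,0],[0,0,0.006,0,0],[0,0,0,0,0],[0,0,0,0,0],[0,0,0,0,0]]]'; python3 -m jog '[[[0,0,0.0015,0,0],[0,0,0,0,0]]]'
python3 - <<'E'
from h import *
tips()
E
ls -t pics|head -1
```

```text
time_s: 23.15
tool_pos: [633.6, -137.8, -19.2]
ee_rot: [0.478, 3.103, -0.0]
force: [0.6, -0.4, 0.1]
grip_width: 23.3
time_s: 23.32
tool_pos: [633.3, -137.6, -21.3]
ee_rot: [0.478, 3.104, -0.0]
force: [-1.5, 0.1, -0.8]
grip_width: 23.4
pics/t_side_2336.png [ 633.2 -137.6  -21.4] [-0.5 -0.1 -1.2] 23.1
t_side_2336.png
```

```bash
python3 -m jog '[[[0,0,0.001,0,0],[0,0,0,0,0]]]'; python3 -m jog '[[[0,0,0.001,0,0],[0,0,0,0,0]]]'; python3 -m jog '[[[0,0,0.001,0,0],[0,0,0,0,0]]]'
```

```text
time_s: 23.53
tool_pos: [632.8, -137.5, -23.0]
ee_rot: [0.478, 3.105, -0.0]
force: [0.1, 0.8, -0.4]
grip_width: 23.5
time_s: 23.7
tool_pos: [632.9, -137.5, -23.6]
ee_rot: [0.478, 3.105, -0.0]
force: [-0.7, 0.9, 4.5]
grip_width: 23.0
time_s: 23.87
tool_pos: [632.9, -137.5, -23.7]
ee_rot: [0.478, 3.104, -0.0]
force: [-5.0, 1.1, 13.6]
grip_width: 23.2
```

View pics/t_side_2336.png

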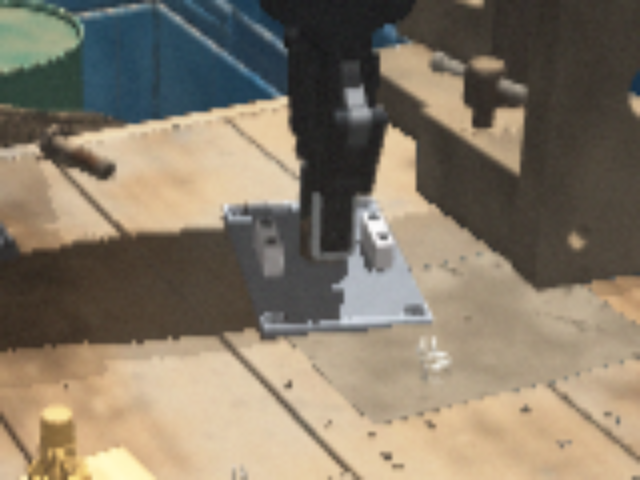

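```bash
python3 -m jog '[[[0,0,-0.001,0,0],[0,0,0,0,0.55],[0,0,0,0,0.55],[0,0,0,0,0.55],[0,0,-0.02,0,0.55],[0,0,-0.03,0,0.55],[0,0,-0.04,0,0.55],[0,0,-0.02,0,0.55],[0,0,0,0,0.55],[0,0,0,0,0.55]]]';  python3 - <<'E'
from h import *
c=capture('wrist'); save(c,'w12'); np.savez('w12.npz',**c); s=r.state(); print(s['tool_pos'],s['ee_rot'],s['joints'])
cv2.imwrite('pics/w12c.png',cv2.resize(c['image'][150:290,180:380,::-1],None,fx=4,fy=4))
E
```

```text
time_s: 24.7
tool_pos: [633.7, -137.7, 87.0]
ee_rot: [0.478, 3.103, -0.0]
force: [0.3, 0.3, -1.1]
grip_width: 47.1
[ 632.67128249 -137.47034459   85.55539759] [-4.77891862e-01 -3.10493753e+00  6.25357531e-05] [-2.13935702e-01  4.97091843e-01  9.60032307e-02  1.16979848e+00
 -4.54512119e-05  9.14945711e-02]
```

View pics/w12c.png

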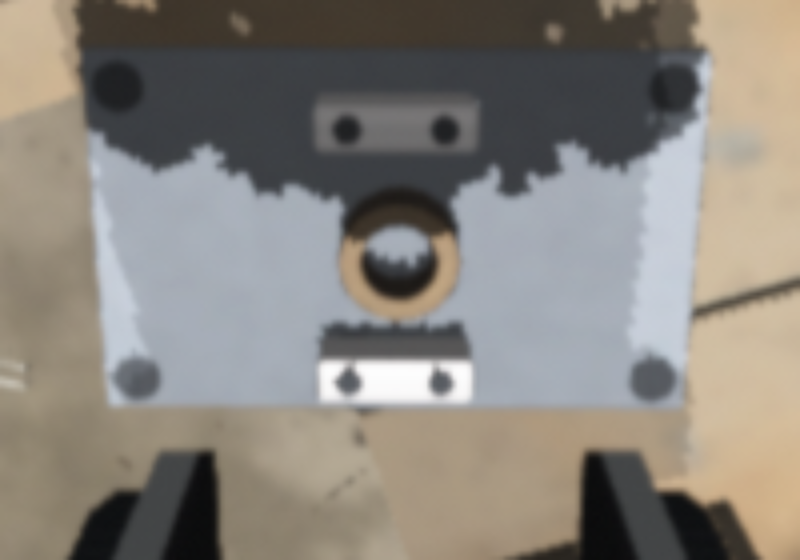

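```bash
python3 - <<'E'
from h import *
c=dict(np.load('w12.npz')); f=lambda u,v,z: onz(c,u/4+180-.4,v/4+150-.4,z)
print('bush',f(400,262,22),'nest',sum(f(u,v,6) for u,v in [(82,48),(708,50),(684,405),(108,405)])/4,'cheeks',(sum(f(u,v,22) for u,v in [(316,98),(478,98),(472,403),(319,403)])/4))
E
python3 -m jog '[[[0,0,0,7.1,0.5],[0,0,0,7.1,0.5],[0,0,0,7.1,0.5],[0,0,0,7.1,0.5],[0,0,0,7.1,0.5],[0,0,0,7.1,0.5],[0,0,0,7.1,0.5],[0,0,0,7.1,0.5],[0,0,0,7.1,0.5],[0,0,0,7.1,0.5],[0,0,0,7.1,0.5],[0,0,0,7.1,0.5]]]'; python3 -m jog '[[[0,0,0,4.7,0.5],[0,0,0,0,0.5]]]'
```

```text
bush [ 630.74009371 -137.10715433   22.        ] nest [ 629.34301331 -137.677994      6.        ] cheeks [ 629.38496071 -137.51932777   22.        ]
time_s: 25.75
tool_pos: [631.6, -137.3, 83.6]
ee_rot: [-2.457, -1.953, 0.004]
force: [0.3, -0.0, 0.1]
grip_width: 42.6
time_s: 25.92
tool_pos: [631.6, -137.2, 83.8]
ee_rot: [-2.533, -1.854, 0.004]
force: [-0.3, -0.3, -1.2]
grip_width: 43.0
```

```bash
python3 -m jog '[[[-0.0249,-0.0185,0,0,0.5],[-0.0249,-0.0185,0,0,0.5],[-0.0249,-0.0185,0,0,0.5],[-0.0249,-0.0185,0,0,0.5],[-0.0249,-0.0185,0,0,0.5],[-0.0249,-0.0185,0,0,0.5],[-0.0249,-0.0185,0,0,0.5],[-0.0249,-0.0185,0,0,0.5],[0,0,0,0,0.5],[0,0,0,0,0.5],[0,0,0,0,0.5]]]'
python3 - <<'E'
from h import *
c=capture('wrist'); save(c,'w13'); np.savez('w13.npz',**c); s=r.state(); print(s['tool_pos'],s['ee_rot'])
cv2.imwrite('pics/w13c.png',cv2.resize(c['image'][150:310,200:360,::-1],None,fx=3.7,fy=3.7))
E
```

```text
time_s: 26.83
tool_pos: [431.9, -283.1, 85.3]
ee_rot: [-2.53, -1.861, 0.0]
force: [0.5, -0.4, -1.0]
grip_width: 42.7
[ 432.36331552 -282.90358821   85.37680201] [-2.52976389e+00 -1.86158449e+00  4.98147187e-05]
```

View pics/w13.png

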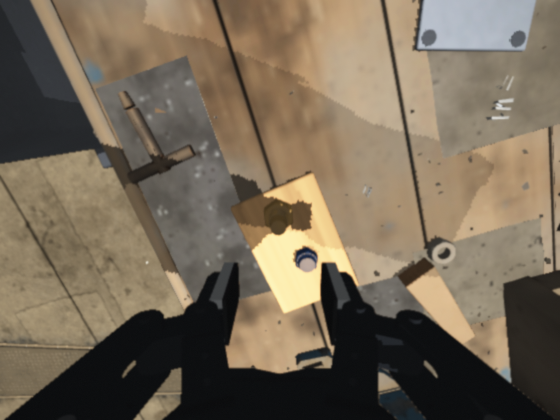

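View pics/w13c.png

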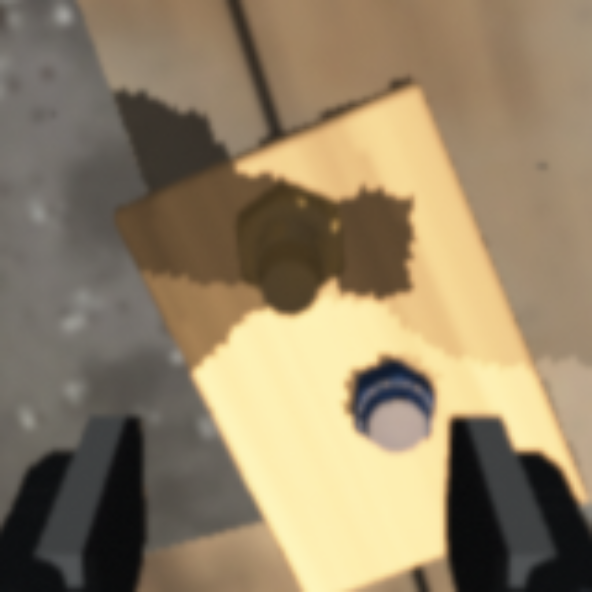

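```bash
python3 -m jog '[[[-0.0005,-0.0013,0.03,0,0.5],[0,0,0.03,0,0.5],[0,0,0.03,0,0.5],[0,0,0.022,0,0.5],[0,0,0,0,0.5],[0,0,0,0,0.5],[0,0,0,0,0.5]]]'; python3 -m jog '[[[0,0,0,0,0],[0,0,0,0,0],[0,0,0,0,0],[0,0,0,0,0],[0,0,0,0,0]]]'
```

```text
time_s: 27.47
tool_pos: [431.2, -282.6, -26.6]
ee_rot: [-2.529, -1.862, 0.0]
force: [0.1, 0.5, -0.1]
grip_width: 42.7
time_s: 27.88
tool_pos: [430.9, -283.4, -25.9]
ee_rot: [2.531, 1.86, 0.001]
force: [0.5, 1.6, 1.5]
grip_width: 22.5
```

```bash
python3 -m jog '[[[0,0,-0.01,0,0],[0,0,-0.03,0,0],[0,0,-0.03,0,0],[0,0,-0.01,0,0],[0.0295,0.0183,0,0,0],[0.0295,0.0183,0,0,0],[0.0295,0.0183,0,0,0],[0.0295,0.0183,0,0,0],[0.0295,0.0183,0,0,0],[0.0295,0.0183,0,0,0],[0.0295,0.0183,0,0,0],[0.0295,0.0183,0,0,0]]]'; python3 -m jog '[[[0,0,0,0,0],[0,0,0,0,0],[0,0,0,0,0]]]'
python3 - <<'E'
from h import *
c=capture('wrist'); save(c,'w14'); s=r.state(); print(s['tool_pos'],s['ee_rot'])
E
```

```text
time_s: 28.88
tool_pos: [641.7, -100.8, 54.1]
ee_rot: [-2.532, -1.86, 0.001]
force: [0.5, -0.6, -0.3]
grip_width: 22.6
time_s: 29.13
tool_pos: [640.2, -101.9, 53.6]
ee_rot: [-2.531, -1.86, 0.002]
force: [0.0, -0.9, -0.3]
grip_width: 22.8
[ 639.96451691 -102.44542431   53.78866584] [-2.53192721e+00 -1.85896734e+00  1.60157513e-03]
```

View pics/w14.png

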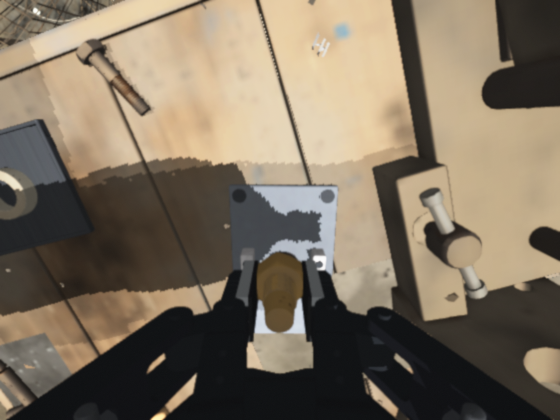

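Brass is held at (280,290), above the upper end of the plate. Lowering it.

```bash
python3 -m jog '[[[0.001,0.001,0.025,0,0],[0,0,0.025,0,0],[0,0,0.02,0,0],[0,0,0.008,0,0],[0,0,0.002,0,0],[0,0,0,0,0],[0,0,0,0,0],[0,0,0,0,0]]]'; python3 -m jog '[[[0,0,0.001,0,0],[0,0,0,0,0]]]'; python3 -m jog '[[[0,0,0.001,0,0],[0,0,0,0,0]]]'
```

```text
time_s: 29.85
tool_pos: [643.1, -101.7, -24.6]
ee_rot: [2.531, 1.859, 0.002]
force: [-0.8, -0.4, -0.8]
grip_width: 22.3
time_s: 30.02
tool_pos: [642.6, -101.4, -26.4]
ee_rot: [2.531, 1.859, 0.001]
force: [0.1, -0.5, -0.9]
grip_width: 22.5
time_s: 30.18
tool_pos: [642.4, -101.3, -27.8]
ee_rot: [2.531, 1.86, 0.001]
force: [-0.1, -0.4, 1.5]
grip_width: 22.9
```

```bash
python3 -m jog '[[[0,-0.0005,0.0004,0,0],[0,0,0,0,0]]]'; python3 -m jog '[[[0,0,0,0,0.5],[0,0,0,0,0.5],[0,0,0,0,0.5],[0,0,-0.02,0,0.5],[0,0,-0.03,0,0.5],[0,0,-0.04,0,0.5],[0,0,-0.03,0,0.5],[0,0,0,0,0.5],[0,0,0,0,0.5]]]'
python3 - <<'E'
from h import *
c=capture('wrist'); save(c,'w15'); np.savez('w15.npz',**c); s=r.state(); print(s['tool_pos'],s['ee_rot'])
cv2.imwrite('pics/w15c.png',cv2.resize(c['image'][150:310,210:360,::-1],None,fx=3.7,fy=3.7))
E
```

```text
time_s: 30.35
tool_pos: [642.4, -101.3, -27.9]
ee_rot: [2.531, 1.859, 0.002]
force: [1.4, -0.3, 4.1]
grip_width: 22.1
time_s: 31.1
tool_pos: [642.9, -101.3, 93.6]
ee_rot: [2.53, 1.858, 0.004]
force: [-0.3, 0.6, -1.0]
grip_width: 42.3
[ 641.7288931  -101.14851658   91.73809562] [2.53154421e+00 1.85963336e+00 7.22281800e-04]
```

View pics/w15c.png

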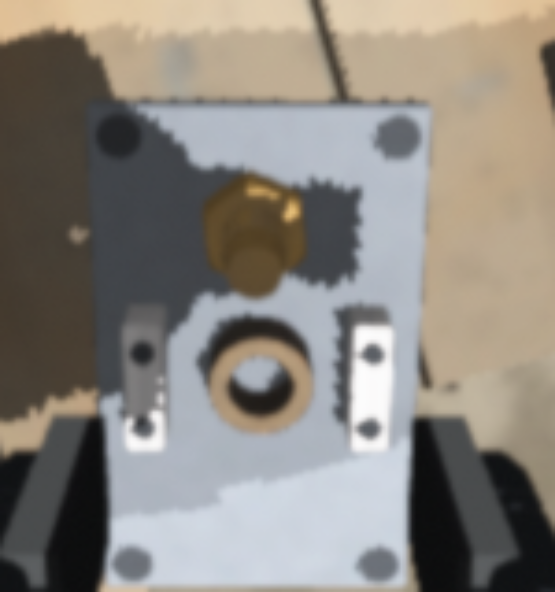

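Brass and bushing are back in place, standing on the plate. Now the cap nut.

```bash
python3 -m jog '[[[-0.0308,-0.0135,0,0,0.5],[-0.0308,-0.0135,0,0,0.5],[-0.0308,-0.0135,0,0,0.5],[-0.0308,-0.0135,0,0,0.5],[-0.0308,-0.0135,0,0,0.5],[-0.0308,-0.0135,0,0,0.5],[-0.0308,-0.0135,0,0,0.5],[-0.0308,-0.0135,0,0,0.5],[-0.0308,-0.0135,0,0,0.5],[0,0,0,0,0.5],[0,0,0,0,0.5],[0,0,0,0,0.5]]]'
python3 - <<'E'
from h import *
c=capture('wrist'); save(c,'w16'); np.savez('w16.npz',**c); s=r.state(); print(s['tool_pos'],s['ee_rot'])
E
```

```text
time_s: 32.15
tool_pos: [442.2, -328.9, 90.3]
ee_rot: [-2.531, -1.858, 0.001]
force: [0.4, 0.2, -0.4]
grip_width: 42.5
[ 442.70932043 -328.56332302   90.52799507] [-2.53022138e+00 -1.85919723e+00  4.54578296e-04]
```

View pics/w16.png

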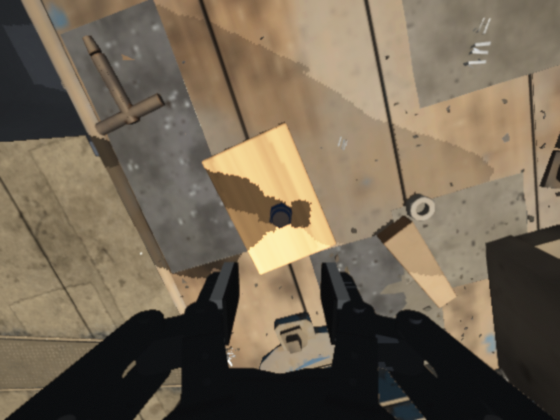

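```bash
python3 -m jog '[[[-0.001,-0.0005,0.035,0,0.5],[0,0,0.035,0,0.5],[0,0,0.03,0,0.5],[0,0,0.0175,0,0.5],[0,0,0,0,0.5],[0,0,0,0,0.5],[0,0,0,0,0.5]]]'; python3 -m jog '[[[0,0,0,0,0],[0,0,0,0,0],[0,0,0,0,0],[0,0,0,0,0],[0,0,0,0,0]]]'
```

```text
time_s: 32.78
tool_pos: [442.6, -329.0, -26.5]
ee_rot: [-2.529, -1.862, 0.0]
force: [-0.4, -0.7, -0.3]
grip_width: 42.6
time_s: 33.2
tool_pos: [442.3, -330.0, -25.8]
ee_rot: [2.532, 1.86, 0.001]
force: [0.8, 2.7, 2.0]
grip_width: 17.1
```

```bash
python3 -m jog '[[[0,0,-0.01,0,0],[0,0,-0.03,0,0],[0,0,-0.03,0,0],[0,0,-0.01,0,0],[0.0289,0.0174,0,0,0],[0.0289,0.0174,0,0,0],[0.0289,0.0174,0,0,0],[0.0289,0.0174,0,0,0],[0.0289,0.0174,0,0,0],[0.0289,0.0174,0,0,0],[0.0289,0.0176,0,0,0],[0,0,0,0,0]]]'; python3 -m jog '[[[0,0,0,0,0],[0,0,0,0,0],[0,0,0,0,0]]]'
python3 - <<'E'
from h import *
c=capture('wrist'); save(c,'w17'); s=r.state(); print(s['tool_pos'],s['ee_rot'])
E
```

```text
time_s: 34.2
tool_pos: [623.1, -169.9, 54.0]
ee_rot: [2.528, 1.864, 0.004]
force: [-0.6, 0.2, -0.8]
grip_width: 17.1
time_s: 34.45
tool_pos: [617.9, -174.4, 54.0]
ee_rot: [-2.533, -1.858, 0.001]
force: [0.9, -1.0, -0.1]
grip_width: 16.9
[ 617.94816546 -174.54742496   54.102257  ] [-2.53294062e+00 -1.85801000e+00  8.22490300e-04]
```

View pics/w17.png

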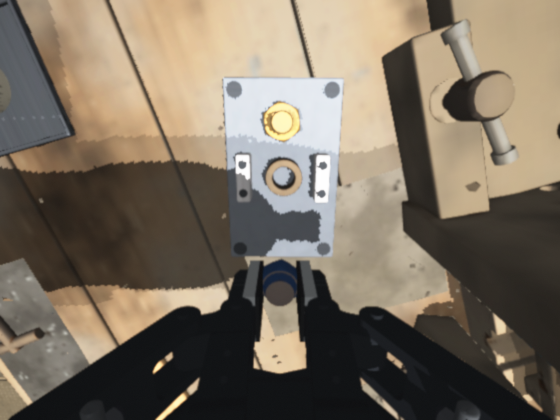

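```bash
python3 -m jog '[[[0.001,0.0005,0.025,0,0],[0,0,0.025,0,0],[0,0,0.02,0,0],[0,0,0.008,0,0],[0,0,0.002,0,0],[0,0,0,0,0],[0,0,0,0,0],[0,0,0,0,0]]]'; python3 -m jog '[[[0,0,0.001,0,0],[0,0,0,0,0]]]'; python3 -m jog '[[[0,0,0.001,0,0],[0,0,0,0,0]]]'
```

```text
time_s: 35.17
tool_pos: [620.6, -173.3, -24.6]
ee_rot: [2.531, 1.858, 0.002]
force: [0.2, 0.2, -0.9]
grip_width: 16.6
time_s: 35.33
tool_pos: [620.2, -172.9, -26.3]
ee_rot: [2.531, 1.859, 0.001]
force: [0.4, 0.9, -0.1]
grip_width: 16.9
time_s: 35.5
tool_pos: [620.0, -172.8, -27.7]
ee_rot: [2.531, 1.86, 0.001]
force: [1.2, -0.2, 0.8]
grip_width: 17.0
```

```bash
python3 -m jog '[[[0,0,0.0005,0,0],[0,0,0,0,0]]]'; python3 -m jog '[[[0,0,0,0,0.5],[0,0,0,0,0.5],[0,0,0,0,0.5],[0,0,-0.02,0,0.5],[0,0,-0.03,0,0.5],[0,0,-0.04,0,0.5],[0.02,0,-0.03,0,0.5],[0.02,0,0,0,0.5],[0,0,0,0,0.5],[0,0,0,0,0.5]]]'
python3 - <<'E'
from h import *
c=capture('wrist'); save(c,'w18'); np.savez('w18.npz',**c); s=r.state(); print(s['tool_pos'],s['ee_rot'])
cv2.imwrite('pics/w18c.png',cv2.resize(c['image'][150:310,210:360,::-1],None,fx=3.7,fy=3.7))
c=capture('side');cv2.imwrite('pics/s18.png',cv2.resize(c['image'][160:310,190:390,::-1],None,fx=4,fy=4))
E
```

```text
time_s: 35.67
tool_pos: [620.0, -172.8, -27.8]
ee_rot: [2.531, 1.86, 0.001]
force: [-1.6, 0.9, 7.9]
grip_width: 16.9
time_s: 36.5
tool_pos: [631.8, -133.9, 91.5]
ee_rot: [2.53, 1.862, 0.0]
force: [-0.5, -0.3, 0.1]
grip_width: 42.4
[ 631.22930031 -134.39728009   90.86058333] [-2.53057447e+00 -1.86059118e+00  1.50811489e-03]
```

View pics/w18.png

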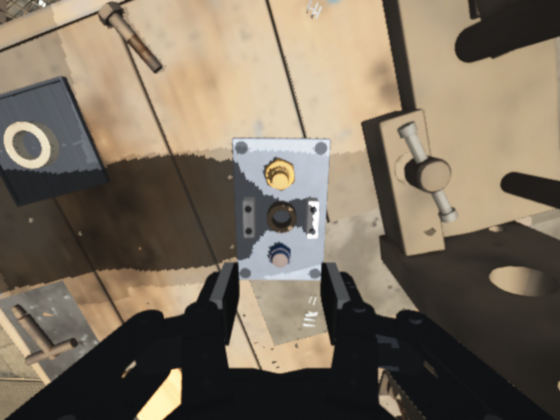

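View pics/w18c.png

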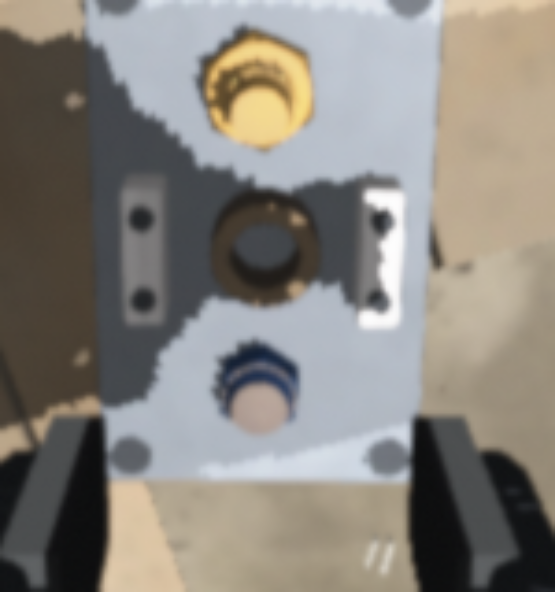

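View pics/s18.png

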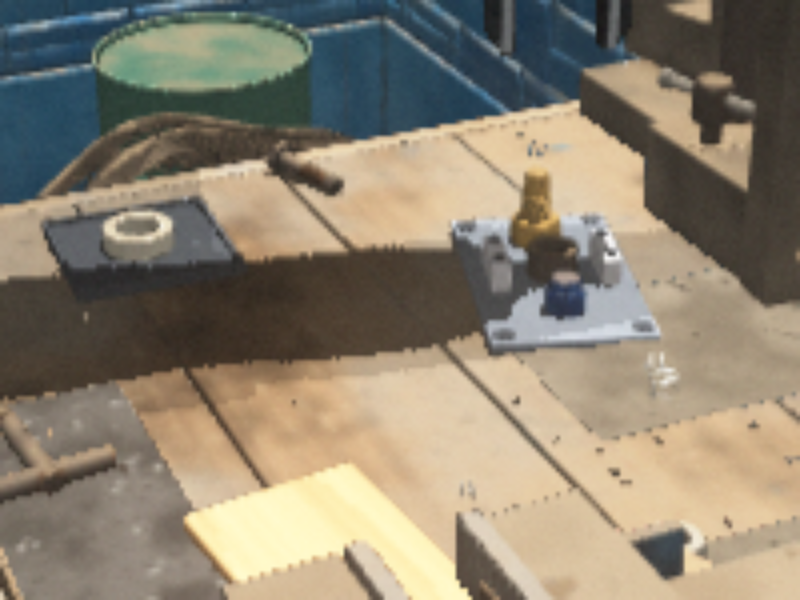

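All four parts stand upright and the ring lies flat in the tray. I'll check the numbers before handing in.

Run:
```python
from h import *
np.set_printoptions(precision=1,suppress=True)
c=dict(np.load('w18.npz')); f=lambda u,v,z: onz(c,u/3.7+210-.4,v/3.7+150-.4,z)
print('neck',f(262,113,46),'hex',f(257,92,20),'start 641.6,-101.3/640.7,-100.6')
print('cap',f(260,405,26),'start 619.1,-173.3'); print('bush',f(265,250,22),'nest~630.1,-137.5')
print('ring',onz(c,26.5,145,16),'tray',sum(onz(c,u,v,7) for u,v in [(66,77),(107,181),(18,205)])/3)
for n in ['bolt']: print(onz(c,130,37,8))
s=r.state(); print(s['time_s'],s['force'],s['dq'].round(3))
r.sign_off()
```

```text
neck [ 641.6 -100.4   46. ] hex [ 640.6 -100.3   20. ] start 641.6,-101.3/640.7,-100.6
cap [ 619.  -171.9   26. ] start 619.1,-173.3
bush [ 631.4 -136.    22. ] nest~630.1,-137.5
ring [448.1 -15.2  16. ] tray [465.7 -32.4   7. ]
[562.   33.5   8. ]
36.6 [-0.4 -0.   0.2] [-0.  0. -0.  0.  0.  0.]
the job is handed in; nothing more can be done
```

The job is handed in at 36.6 s. I moved the brass fitting and the capped nut onto the board and laid the ring flat in the tray. Then I stood the bushing in the nest and put the fitting and the nut back on their spots.

**Last camera checks (horizontal):**

| Part | Measured offset | Limit |
|---|---|---|
| Brass fitting | about 1 mm from its start | 12 mm |
| Capped nut | about 1.5 mm from its start | 12 mm |
| Bushing | about 2 mm from the nest middle | 11 mm |
| Ring | about 1 mm from the tray middle | 18 mm |

All four looked upright or flat in the pictures. The gripper was clear above everything, with no force on the tool. The bolt measured about 2 mm from its first position, which is within measuring error. The key looked untouched in the last wrist view. The loose nut was last seen lying undisturbed, just before the capped nut was put back. I did not measure the key and loose nut again at the end.

**What disagreed:**
- **TCP height:** the reported TCP stood about 35–40 mm lower than the fingertips seen by the cameras. I set all heights by depth images and contact force instead.
- **Tray centre:** the final check printed (466, -32), because only three corners were averaged and one was off the picture. The 1 mm ring figure uses the earlier corner measurement of (449, -15).
- **Capped nut:** the first grasp sat too high, so I reopened and took it again 5 mm lower.

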